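# Gauge a kiln bar, pack the bars and stack the totes

### The arm

A 6-joint arm with a two-finger parallel gripper is mounted at the origin on the work surface. World frame = base frame: x ahead of the robot, y to its left, z up, the work surface at z = 0. Lengths are in m, angles in degrees, forces in N, time in s.
With the tool pointing down it reaches from about 0.4 to 0.825 m from the base axis. Payload 7 kg.
Tool frame: the origin (TCP) lies on the centre line of the jaws, within the pads' length; the fingertips stand 19 mm ahead of it and the grasp point (between the pads) is the TCP; z points along the fingers, y is the line along which they close (so a half turn about z gives the same grasp; the last joint's range is limited). The gripper opens to 88 mm and grips with 3 to 60 N. Pads are 19 mm wide; open, the fingers measure 130 mm over their backs; the gripper's body (78 mm by 193 mm) begins 47 mm behind the grasp point.
Start: joints at [-49.211, 20.546, 0.682, 0, -70.136, -16.507], TCP at [0.278, -0.615, 0.246] pointing down, gripper open.
Joint ranges: [-176.03, 176.03], [-82.01, 121.73], [-58.28, 71.71], [-173.87, 95.51], [-174.79, -0.11], [-173.66, 173.66]. Speed limits (degrees/s): [136.94, 136.94, 172.46, 180, 180, 180].

### API

Orientations are given as [roll, pitch, yaw] about the fixed x, y, z axes, in that order (R = Rz(yaw) Ry(pitch) Rx(roll)).
In Python, from plant import get_state, capture, close_job gives the robot as it stands.
- The arm moves only by the tool apply_moves, never from a script. Its argument "targets" is a list of rows, each a list of 7 numbers: the opening, from 0 (shut) to 1 (fully open), then the shift along the tool's x, y, z normalised to -1 to 1, where 1 is 1000 mm, then the turn, a rotation vector about the tool's x, y, z normalised to -1 to 1, where 1 is 90 degrees. In form: [[claw, tx, ty, tz, ax, ay, az], ...]. A call has 1 to 20 rows; each row shifts and turns the commanded pose from where the row before left it, along the tool's axes as they then stand; what a row does not reach is not made up. A row lasts 1/12 s, in which the tool goes at most 41.7 mm and 7.16 degrees, less where a joint would pass 70% of its speed; a pose out of reach is approached as far as the arm can. A call with a number of a shift or a turn outside -1 to 1 is refused whole. A call with a gripper value outside its range is refused whole. The fingers move at their own pace and stop on an object; "newtons" is the grip in N (left out, the last holds). Time passes only in rows, so rows that do not move let the fingers close. It gives the time, the measured TCP pose, the force, the opening and the grip force at its end, in the units of the state.
- get_state(): the state, without advancing time (a new reading comes with each control period).
- capture(name): name is "scene" or "top" or "wrist"; returns a dict with "frame" (480x640x3 uint8, red, green, blue), "range_z" (480x640 float32, m along the optical axis (not along the pixel's ray), 0 where there is no reading), "camera_matrix" (3x3 intrinsics, pixels), "T" (4x4, takes a point from camera to world coordinates). Camera axes: x right, y down, z forward; pixel columns grow to the right and rows downward; lengths in m; the calibration is good to about 2 mm. A picture is of the moment at which its call begins.
- close_job(): hands the job in; it is judged then, once.
The state is a dict: "time_s": time; "joints": joint angles; "qd": joint speeds; "joint_torque": joint torques, N m; "tcp_pos": TCP position; "eef_rot": TCP orientation; "contact_force": force on the tool from outside, world axes, zero at the start; "moment": the same for the moment, N m; "gripper_width": finger opening in m; "gripper_force": force on a finger pad.
Only numpy, scipy, OpenCV 4.12 (cv2) and the standard library are available. Lean on these libraries where they do the work, as an engineer would, in place of code of your own. Each camera call takes 0.05 s, during which the arm holds its last target. There are 200 camera calls.

### The job

First lay the one wide kiln bar flat on the height gauge with its end under the foot, and press the gauge's knob down until the foot rests firmly on it for a moment. Take the upper tote out of the lower one, put all the narrow bars in the lower tote, and the wide bar too if it measures 26 mm, then set the upper tote on top turned half a turn, so that it stacks squarely on the rim instead of nesting. If the wide bar measures 44 mm it goes in the upper tote instead and must lie there at the end; do not disturb the pots and wooden tools.

Things in the scene. Friction and masses are not known exactly. Their poses are not given: they have to be found in the camera images.
- lower_in (a point): lower tote: open grey plastic box, loose, 0.6 kg, outside 252 (its x) x 168 (y) x 80 mm high, inside 236 x 156 mm; this point is the centre of its inner floor, 4 mm above its underside. With the upper tote stacked on it, 66 mm clear height is left inside
- lower_label_end (a point): middle of the rim of the lower tote's +x end wall, which has a white paper label on the rim and outside; same axes as the tote. The 8 mm end walls have 28 mm wide notches from the rim down to 30 mm above the underside: on this +x end 50 mm either side of the middle, on the -x end 22 mm either side
- upper_grip (a point): upper tote: grey plastic box, loose, 0.35 kg, outside 226 (its x) x 146 (y) x 60 mm high, walls 5 mm, floor 4 mm. A fixed wooden handle bar crosses above its middle along y: 12 mm thick (x), 16 mm high, 136 mm between its end posts (20 mm long in x, on the side walls). This point is the centre of that bar, 76 mm above the tote's underside; the posts rise to 86 mm
- upper_label_end (a point): middle of the upper edge of the upper tote's +x end wall (white label inside the rim), 113 mm from its middle. 20 mm wide lugs stick out 16 mm from the ends: 50 mm from the middle on this end, 22 mm on the other. Labels at the same end: it nests, underside 20 mm above the lower one's (so it starts). Turned half a turn: lugs sit on the rim, 70 mm, its bottom 10 mm inside with 5 mm play all round
- bar1_mid (a point): cream ceramic kiln bar, 120 long (its x axis) x 32 wide (y) x 26 mm high (z), 0.22 kg, lying on the table; this point is its centre. Two or three of bar1..bar4 are present
- bar2_mid (a point): cream ceramic kiln bar, 120 long (its x axis) x 32 wide (y) x 26 mm high (z), 0.22 kg, lying on the table; this point is its centre. Two or three of bar1..bar4 are present
- bar3_mid (a point): cream ceramic kiln bar, 120 long (its x axis) x 32 wide (y) x 26 mm high (z), 0.22 kg, lying on the table; this point is its centre. Two or three of bar1..bar4 are present
- bar4_mid (a point): cream ceramic kiln bar, 120 long (its x axis) x 32 wide (y) x 26 mm high (z), 0.22 kg, lying on the table; this point is its centre. Two or three of bar1..bar4 are present
- sample_thin_mid (a point): the sample if it is the thin one: a cream ceramic kiln bar 120 long (x) x 44 wide (y) x 26 mm high (z), about 0.3 to 0.45 kg, wider than the others; this point is its centre. Exactly one of sample_thin and sample_thick is present
- sample_thick_mid (a point): the sample if it is the thick one: a cream ceramic kiln bar 120 long (x) x 44 wide (y) x 44 mm high (z), about 0.3 to 0.45 kg, wider than the others; this point is its centre. Exactly one of sample_thin and sample_thick is present
- gauge_anvil (a point): height gauge fixed to the table: steel plate 90 mm wide, 12 mm thick, from 133 mm on the -x side of this point to 72 mm on +x. The point is on the plate's top right below the middle of the foot's toe; -x is the open side, where a bar goes lengthwise, one end under the toe. Column 43 mm to +x; its bracket, 125 to 165 mm above the table and 30 mm wide, begins 2 mm to +x of the point
- gauge_foot (a joint): travel of the gauge's sprung foot in m: 0 raised, growing downward, at most 0.056. Height of the part under the toe = 70 mm minus the travel: 0.026 on a 44 mm part, 0.044 on a 26 mm part. The spring (60 N/m, 2 N to start, under 6 N) lifts it back
- gauge_knob (a point): top of the black knob, 34 mm across, on the foot's rod; push it straight down to lower the foot. 219 mm above the table when raised; it moves with the foot. The rod stands 17 mm to +x of gauge_anvil
- gauge_toe (a point): middle of the underside of the foot's brass toe, 40 mm long (x) x 18 mm wide x 8 mm thick, 70 mm above the plate when raised; it moves with the foot. The toe overhangs the plate, so a bar is set down on the open side and slid in under it (20 mm is enough), and drawn out the same way
- jug: bystander, leave alone: dark clay open cup-shaped pot, 90 mm across, 120 mm tall; origin under its middle
- tumbler: bystander, leave alone: terracotta cup, 72 mm across, 85 mm tall; origin under its middle
- rib: bystander, leave alone: thin wooden rib 110 x 50 x 8 mm, lying flat; origin under its middle
Not all that is in view belongs to the job. What is shaped like the part that bears bar4_mid but orange or purple is not meant.

How it is judged:
By the outcome, as a careful person would: the job done as asked, in the order asked, and still so for the second after the job is handed in, with the robot touching nothing.
Of bar1, bar2, bar3, bar4 only 2 to 3 are there at a start; the rules pass over those that are not, and their reading is None.
Of sample_thin, sample_thick only 1 to 1 are there at a start; the rules pass over those that are not, and their reading is None.
At some moment in a run one of bar1, bar2, bar3, bar4 may be knocked a few centimetres aside while the robot is not near it.
Once in a run the grip may slacken for a moment while it holds something.
It also fails if it takes over 210 s, if anything falls off the work surface, if the arm or the gripper's body presses on something with over 40 N, if the wrist force passes 120 N, or if a joint passes its speed limit or range.

## Working session

There is one attempt and no reset: what is moved stays moved. The work goes in short steps, Python scripts to look and compute and a tool call to move; the robot and the scene stay as the last step left them, time stands still between calls to the robot, and variables do not carry over. Pictures are saved under pics/ and viewed, at most 14 in all, crops included, and the job is handed in when it is done.

Besides the shell and the picture viewer there is one more tool, called after "Request:" as name(argument=value, ...), one argument or row to a line, values as JSON. apply_moves: Moves the arm, as the interface text tells. Scaled input: -1 to 1 covers 1000 mm each way for a shift and 90 degrees each way for a turn. Its arguments: {"type":"object","properties":{"targets":{"type":"array","items":{"type":"array","items":{"type":"number"}}},"newtons":{"type":"number"}},"required":["targets"]}

```bash
ls; mkdir -p pics
python3 - <<'E'
from plant import *
import cv2,numpy as np
print(get_state())
for n in("scene","top"):
    c=capture(n); cv2.imwrite(f"pics/{n}0.png",c["frame"][:,:,::-1]); np.savez(f"{n}0.npz",**c)
    print(n,c["camera_matrix"].round(1).tolist(),c["T"].round(3).tolist())
E
```

```text
pics
{'time_s': 0.0, 'joints': array([-4.92098871e+01,  2.05919462e+01,  6.33170957e-01, -1.78823279e-02,
       -7.01348507e+01, -1.65065563e+01]), 'qd': array([ 0.0776425 ,  0.02558349, -0.01452459, -0.10667547,  0.04459809,
       -0.02663202]), 'joint_torque': array([ 8.46180901e-04, -5.82716203e+01,  2.93065381e+01,  6.99698389e+00,
        6.93502690e-03, -1.27570288e-04]), 'tcp_pos': array([ 0.27737339, -0.61488188,  0.24461934]), 'eef_rot': array([ 1.79905456e+02, -1.04861385e-02, -1.55722525e+02]), 'contact_force': array([ 0.71262513, -0.05654612, -0.39901293]), 'moment': array([ 0.06042794,  0.02316308, -0.00420088]), 'gripper_force': 0.0, 'gripper_width': 0.08751846149914677}
scene [[460.5, 0.0, 320.2], [0.0, 460.5, 238.5], [0.0, 0.0, 1.0]] [[-0.516, 0.678, -0.523, 1.064], [0.856, 0.422, -0.298, 0.403], [0.018, -0.602, -0.798, 1.01], [0.0, 0.0, 0.0, 1.0]]
top [[489.3, 0.0, 323.3], [0.0, 489.3, 237.6], [0.0, 0.0, 1.0]] [[0.008, -0.997, 0.08, 0.451], [-1.0, -0.008, -0.004, 0.079], [0.005, -0.08, -0.997, 1.094], [0.0, 0.0, 0.0, 1.0]]
```

View pics/scene0.png

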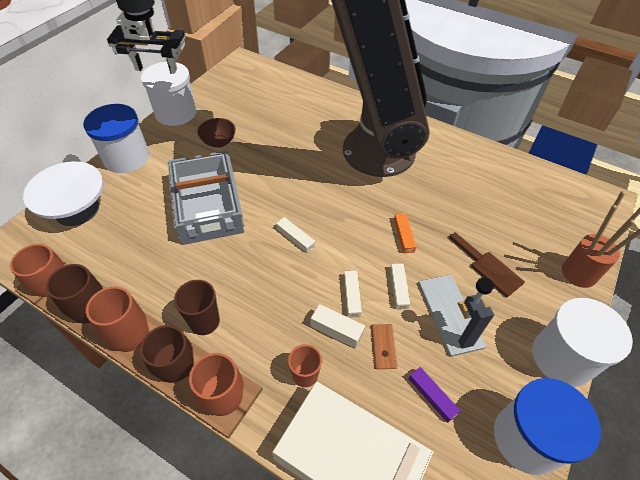

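View pics/top0.png

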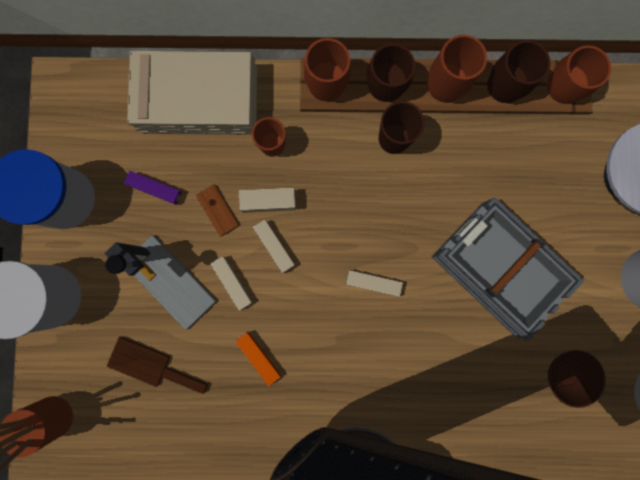

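The scene image shows three narrow bars at (295,234), (352,292) and (399,285), the wide bar at (336,326), and the gauge at (460,315). The totes are at (205,197). In the top view the narrow bars are at (376,283), (273,247) and (232,283), the wide bar is at (267,199), and the tote label is at (472,234).

```bash
cat > h.py <<'E'
import numpy as np,cv2
from plant import *
def cloud(c):
    K,T,z=c["camera_matrix"],c["T"],c["range_z"]
    v,u=np.mgrid[0:480,0:640]
    p=np.stack([(u-K[0,2])/K[0,0]*z,(v-K[1,2])/K[1,1]*z,z],-1)@T[:3,:3].T+T[:3,3]
    p[z==0]=np.nan
    return p
def ray(c,u,v,h):
    K,T=c["camera_matrix"],c["T"]
    d=T[:3,:3]@np.array([(u-K[0,2])/K[0,0],(v-K[1,2])/K[1,1],1]); o=T[:3,3]
    return o+d*(h-o[2])/d[2]
def rect(xy):
    (cx,cy),(w,h),a=cv2.minAreaRect((xy*1000).astype(np.float32))
    if w<h: w,h,a=h,w,a+90
    a=(a+90)%180-90
    return np.array([cx,cy,w,h,a])
def bars(c,zmin=0.01,verbose=True):
    P=cloud(c); hsv=cv2.cvtColor(c["frame"],cv2.COLOR_RGB2HSV)
    m=((hsv[...,1]<85)&(hsv[...,1]>15)&(hsv[...,2]>110)&(hsv[...,0]>12)&(hsv[...,0]<40)).astype(np.uint8)
    n,l,s,_=cv2.connectedComponentsWithStats(m)
    out=[]
    for i in range(1,n):
        if 150<s[i,4]<6000:
            q=P[l==i]; zt=np.nanpercentile(q[:,2],70)
            # top-face contour by rays onto plane at top height
            mm=((l==i)&(np.abs(P[...,2]-zt)<0.008)).astype(np.uint8)
            cs,_=cv2.findContours(mm,cv2.RETR_EXTERNAL,cv2.CHAIN_APPROX_NONE)
            cc=max(cs,key=cv2.contourArea)[:,0]
            xy=np.array([ray(c,u,v,zt)[:2] for u,v in cc])
            r=rect(xy); out.append((r,zt)); 
            if verbose: print(s[i,:5],r.round(1),"ztop",round(float(zt),4))
    return out
E
python3 - <<'E'
from h import *
for n in("top","scene"):
    c=dict(np.load(n+"0.npz")); print(n); bars(c)
c=dict(np.load("top0.npz"));P=cloud(c)
def pr(u,v): print((u,v),P[v,u].round(4), c["frame"][v,u])
for uv in[(190,300),(170,280),(195,320),(200,380),(508,268),(472,234),(450,257),(495,203),(580,277),(525,335),(517,268),(120,262),(300,400),(300,150),(480,160)]:pr(*uv)
E
```

```text
top
[ 239  188   56   22 1099] [619.  197.9 118.7  43.3 -86.6] ztop 0.0457
[253 220  41  53 793] [518.1 183.8 118.9  31.   33.6] ztop 0.0274
[463 221  24  25 219] [ 544.1 -239.8   58.3   16.   -45.2] ztop 0.0822
[211 257  40  53 808] [436.5 275.  119.   30.8  32.5] ztop 0.0274
[346 271  57  26 798] [438.3 -36.3 119.5  31.2  77.5] ztop 0.0274
scene
[591 158  49  19 226] [-1128.    822.1   213.     39.5   -89.9] ztop -0.5821
[628 179  12  34 195] [-995.4  933.9  194.7   49.2    8.3] ztop -0.5805
[276 217  40  36 625] [438.2 -32.2 124.5  35.8  77.7] ztop 0.0274
[391 263  20  47 634] [437.5 278.9 121.9  33.3  32.5] ztop 0.028
[ 310  270   55   78 1955] [618.  201.1 120.8  48.2 -86.5] ztop 0.0445
(190, 300) [0.3981 0.3651 0.0131] [111 114 112]
(170, 280) [0.4413 0.4111 0.0103] [108 111 111]
(195, 320) [0.3545 0.3538 0.0098] [79 80 78]
(200, 380) [0.2247 0.3405 0.0048] [39 29 17]
(508, 268) [ 0.4732 -0.3303  0.0236] [86 83 82]
(472, 234) [ 0.5418 -0.2341  0.0836] [167 166 153]
(450, 257) [ 0.4939 -0.1888  0.0794] [89 92 93]
(495, 203) [ 0.6082 -0.2857  0.0768] [52 54 57]
(580, 277) [ 0.4545 -0.4597  0.0762] [62 62 60]
(525, 335) [ 0.3355 -0.3391  0.0834] [48 49 52]
(517, 268) [ 0.4717 -0.3187  0.1016] [101  55  28]
(120, 262) [0.4744 0.4366 0.2205] [18 18 19]
(300, 400) [ 0.1816  0.1224 -0.0031] [110  84  54]
(300, 150) [ 7.382e-01  1.287e-01 -6.000e-04] [48 36 23]
(480, 160) [ 0.718  -0.2804  0.002 ] [116  90  58]
```

Run:
```python
from h import *
c=dict(np.load("top0.npz"));f=c["frame"][:,:,::-1]
a=cv2.resize(f[220:340,90:250],None,fx=4,fy=4,interpolation=cv2.INTER_CUBIC)
b=cv2.resize(f[190:345,425:590],None,fx=3.5,fy=3.5,interpolation=cv2.INTER_CUBIC)
cv2.imwrite("pics/g0.png",a);cv2.imwrite("pics/t0.png",b); print(a.shape,b.shape)
```

```text
(480, 640, 3) (542, 578, 3)
```

View crops.

View pics/g0.png

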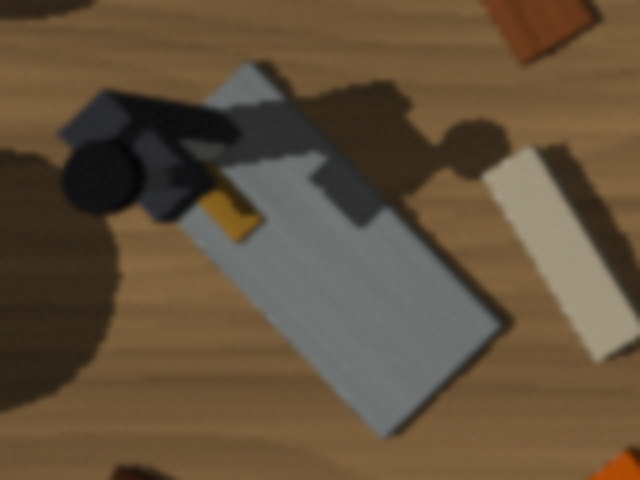

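View pics/t0.png

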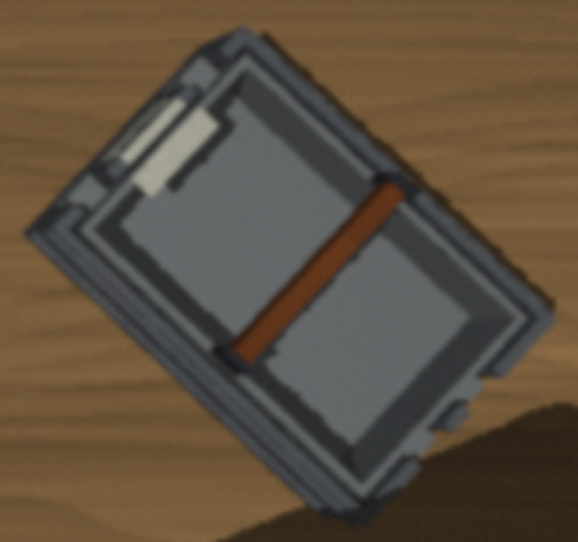

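In the gauge crop the plate corners are (250,62), (505,325) and (388,437), with the knob at (102,178) and the brass toe at about (235,218). In the tote crop the labels sit at upper left, the handle runs (395,193)–(247,352), and the lower rim corners are (240,28), (25,232), (362,522) and (555,310).

Run:
```python
from h import *
c=dict(np.load("top0.npz"));P=cloud(c)
def g(u,v,h): return ray(c,90+(u-1.5)/4,220+(v-1.5)/4,h)*1000
def t(u,v,h): return ray(c,425+(u-1.25)/3.5,190+(v-1.25)/3.5,h)*1000
A,B,C=g(250,62,.012),g(505,325,.012),g(388,437,.012)
print("plate",A.round(),B.round(),C.round(),np.linalg.norm(B-A),np.linalg.norm(C-B))
d=(A-B);d/=np.linalg.norm(d);print("ang",np.degrees(np.arctan2(d[1],d[0])))
open_mid=(B+C)/2; an=open_mid+133*d; print("anvil from plate",an.round(1),"knob pred",(an+17*d).round(1),"toe meas",g(235,228,.09).round(1))
print("knob ray",g(102,178,.219).round(1))
# knob by depth
m=(P[...,2]>.205)&(P[...,2]<.235)&(P[...,0]>.38)&(P[...,0]<.56)&(P[...,1]>.34)&(P[...,1]<.52)
print("knob depth",np.nanmean(P[m],0).round(4),m.sum())
# plate mask by colour
h=cv2.cvtColor(c["frame"],cv2.COLOR_RGB2HSV)
m=(h[...,1]<40)&(h[...,2]>50)&(P[...,2]<.025)&(P[...,0]>.3)&(P[...,0]<.56)&(P[...,1]>.28)&(P[...,1]<.5)
v,u=np.nonzero(m);xy=np.array([ray(c,a,b,.012)[:2] for a,b in zip(u,v)]);print("plate rect",rect(xy).round(1))
# totes
cs=[t(*q,.08) for q in((240,28),(25,232),(362,522),(555,310))]
print("lower",np.round(cs,1).tolist(),np.mean(cs,0).round(1),[np.linalg.norm(cs[i]-cs[i-1]).round(0) for i in range(4)])
print("rect",rect(np.array(cs)[:,:2]/1000).round(1))
h1,h2=t(397,193,.104),t(246,354,.104);print("handle",h1.round(1),h2.round(1),((h1+h2)/2).round(1),np.linalg.norm(h1-h2),np.degrees(np.arctan2(*(h1-h2)[[1,0]])))
m=(P[...,2]>.068)&(P[...,2]<.125)&(P[...,0]>.3)&(P[...,0]<.65)&(P[...,1]<-.15)&(P[...,1]>-.48)
v,u=np.nonzero(m);print("rim cloud",rect(P[m][:,:2]).round(1),m.sum())
xy=np.array([ray(c,a,b,.08)[:2] for a,b in zip(u,v)]);print("rim ray",rect(xy).round(1))
m=(h[...,0]<15)&(h[...,1]>120)&(P[...,2]>.085)&(P[...,2]<.12)&(P[...,1]<-.2)&(P[...,1]>-.45)&(P[...,0]>.35)&(P[...,0]<.6)
v,u=np.nonzero(m);xy=np.array([ray(c,a,b,.104)[:2] for a,b in zip(u,v)]);print("handle ray",rect(xy).round(1),np.nanmedian(P[m][:,2]))
s=dict(np.load("scene0.npz"));P2=cloud(s);h=cv2.cvtColor(s["frame"],cv2.COLOR_RGB2HSV)
m=(h[...,0]<15)&(h[...,1]>120)&(P2[...,2]>.085)&(P2[...,2]<.12)&(P2[...,1]<-.2)&(P2[...,1]>-.45)&(P2[...,0]>.35)&(P2[...,0]<.6)
print("handle scene",rect(P2[m][:,:2]).round(1),np.nanmedian(P2[m],0),m.sum())
m=(P2[...,2]>.205)&(P2[...,2]<.235)&(P2[...,0]>.38)&(P2[...,0]<.56)&(P2[...,1]>.34)&(P2[...,1]<.52)
print("knob scene",np.nanmean(P2[m],0).round(4),m.sum())
m=(h[...,0]>15)&(h[...,0]<28)&(h[...,1]>150)&(P2[...,2]>.06)&(P2[...,2]<.11)&(P2[...,0]>.38)&(P2[...,1]>.34)&(P2[...,0]<.56)
print("toe scene",np.nanmean(P2[m],0).round(4),m.sum())
# pots near: jug tumbler rib
for n,(a,b) in dict(jug=(400,127),tumb=(270,135),rib=(217,210)).items(): print(n,P[b,a].round(3))
```

```text
plate [540. 453.  12.] [397. 309.  12.] [335. 371.  12.] 203.818837778579 87.23225124066127
ang 45.228103255488044
anvil from plate [459.6 434.2  12. ] knob pred [471.6 446.3  12. ] toe meas [448.6 431.   90. ]
knob ray [470.6 445.7 219. ]
knob depth [0.4711 0.4449 0.2184] 322
plate rect [437.4 413.  204.6  90.1  45.4]
lower [[619.0, -281.0, 80.0], [495.8, -150.9, 80.0], [327.5, -346.6, 80.0], [452.1, -464.2, 80.0]] [ 473.6 -310.7   80. ] [np.float64(248.0), np.float64(179.0), np.float64(258.0), np.float64(171.0)]
rect [ 473.9 -307.5  261.1  178.7   47.7]
handle [ 519.  -361.8  104. ] [ 425.4 -272.1  104. ] [ 472.2 -316.9  104. ] 129.6432157562148 -43.78163019803672
rim cloud [ 472.8 -316.2  253.5  177.7   46.4] 4018
rim ray [ 471.9 -313.7  254.4  176.4   46.4]
handle ray [ 473.8 -314.8  135.4   14.9  -43.5] 0.10386838178598468
handle scene [ 470.7 -312.8  135.1   18.8  -43.8] [ 0.47288436 -0.31292601  0.10208643] 346
knob scene [0.4717 0.4492 0.2191] 239
toe scene [0.4613 0.434  0.09  ] 57
jug [ 0.791 -0.098  0.007]
tumb [0.77  0.197 0.006]
rib [0.598 0.312 0.01 ]
```

```bash
cat >> h.py <<'E'
def plan(*goals,start=None):
    """goals: (x,y,z mm, yaw). prints turn (total az) then shift (total tool x,y,z) in move units, with row counts"""
    if start is None:
        s=get_state(); p=np.array(s["tcp_pos"])*1000; yaw=s["eef_rot"][2]; print("t",round(s["time_s"],1),"at",p.round(1),"rpy",s["eef_rot"].round(2),"w",round(s["gripper_width"],4),"F",s["contact_force"].round(1))
    else: p,yaw=np.array(start[:3],float),start[3]
    for g in goals:
        d=np.array(g[:3],float)-p; dy=(g[3]-yaw+180)%360-180
        w=np.radians(g[3]); t=np.array([d[0]*np.cos(w)+d[1]*np.sin(w),d[0]*np.sin(w)-d[1]*np.cos(w),-d[2]])
        n=int(np.ceil(np.linalg.norm(t)/40)) or 1; m=int(np.ceil(abs(dy)/7))
        print(g,"| turn",m,"x az",round(-dy/90/max(m,1),4),"| shift",n,"x",(t/n/1000).round(4).tolist(),"total",t.round(1).tolist())
        p,yaw=np.array(g[:3],float),g[3]
E
python3 - <<'E'
from h import *
plan((619.7,179.5,150,-86.6),(619.7,179.5,25,-86.6),(619.7,179.5,120,-86.6),(368,341.6,120,-134.7),(368,341.6,39,-134.7),(404.6,378.6,39,-134.7))
E
```

```text
t 0.1 at [ 277.4 -614.9  244.7] rpy [ 1.7991e+02 -1.0000e-02 -1.5573e+02] w 0.0878 F [ 0.7 -0.5 -0.6]
(619.7, 179.5, 150, -86.6) | turn 10 x az -0.0768 | shift 22 x [-0.0351, -0.0177, 0.0043] total [-772.7, -388.8, 94.7]
(619.7, 179.5, 25, -86.6) | turn 0 x az -0.0 | shift 4 x [0.0, -0.0, 0.0312] total [0.0, -0.0, 125.0]
(619.7, 179.5, 120, -86.6) | turn 0 x az -0.0 | shift 3 x [0.0, -0.0, -0.0317] total [0.0, -0.0, -95.0]
(368, 341.6, 120, -134.7) | turn 7 x az 0.0763 | shift 8 x [0.0077, 0.0366, -0.0] total [61.8, 292.9, -0.0]
(368, 341.6, 39, -134.7) | turn 0 x az -0.0 | shift 3 x [-0.0, 0.0, 0.027] total [-0.0, 0.0, 81.0]
(404.6, 378.6, 39, -134.7) | turn 0 x az -0.0 | shift 2 x [-0.026, 0.0, -0.0] total [-52.0, 0.0, -0.0]
```

Request:
apply_moves(
  targets=[
    [1, 0, 0, 0, 0, 0, -0.0768],
    [1, 0, 0, 0, 0, 0, -0.0768],
    [1, 0, 0, 0, 0, 0, -0.0768],
    [1, 0, 0, 0, 0, 0, -0.0768],
    [1, 0, 0, 0, 0, 0, -0.0768],
    [1, 0, 0, 0, 0, 0, -0.0768],
    [1, 0, 0, 0, 0, 0, -0.0768],
    [1, 0, 0, 0, 0, 0, -0.0768],
    [1, 0, 0, 0, 0, 0, -0.0768],
    [1, 0, 0, 0, 0, 0, -0.0768],
    [1, -0.0351, -0.0177, 0, 0, 0, 0],
    [1, -0.0351, -0.0177, 0, 0, 0, 0],
    [1, -0.0351, -0.0177, 0, 0, 0, 0],
    [1, -0.0351, -0.0177, 0, 0, 0, 0],
    [1, -0.0351, -0.0177, 0, 0, 0, 0],
    [1, -0.0351, -0.0177, 0, 0, 0, 0],
    [1, -0.0351, -0.0177, 0, 0, 0, 0],
    [1, -0.0351, -0.0177, 0, 0, 0, 0],
    [1, -0.0351, -0.0177, 0, 0, 0, 0],
    [1, -0.0351, -0.0177, 0, 0, 0, 0],
  ],
  newtons=40,
)

```text
time_s: 1.77
tcp_pos: [0.4335, -0.2525, 0.2455]
eef_rot: [180.0, 0.0, -86.6]
contact_force: [0.7, -0.5, -0.3]
gripper_width: 0.0875
gripper_force: 0.0
```

Request:
apply_moves(
  targets=[
    [1, -0.0351, -0.0177, 0, 0, 0, 0],
    [1, -0.0351, -0.0177, 0, 0, 0, 0],
    [1, -0.0351, -0.0177, 0, 0, 0, 0],
    [1, -0.0351, -0.0177, 0, 0, 0, 0],
    [1, -0.0351, -0.0177, 0, 0, 0, 0],
    [1, -0.0351, -0.0177, 0, 0, 0, 0],
    [1, -0.0351, -0.0177, 0, 0, 0, 0],
    [1, -0.0351, -0.0177, 0.01, 0, 0, 0],
    [1, -0.0351, -0.0177, 0.01, 0, 0, 0],
    [1, -0.0351, -0.0177, 0.01, 0, 0, 0],
    [1, -0.0351, -0.0177, 0.01, 0, 0, 0],
    [1, -0.0351, -0.0177, 0.01, 0, 0, 0],
    [1, 0, 0, 0.025, 0, 0, 0],
    [1, 0, 0, 0.02, 0, 0, 0],
    [1, 0, 0, 0, 0, 0, 0],
    [1, 0, 0, 0, 0, 0, 0],
    [1, 0, 0, 0, 0, 0, 0],
  ],
)

```text
time_s: 3.18
tcp_pos: [0.621, 0.1785, 0.1517]
eef_rot: [-179.9, -0.0, -86.6]
contact_force: [0.2, 0.0, 0.0]
gripper_width: 0.0877
gripper_force: 0.0
```

Run:
```python
from h import *
c=capture("top"); bars(c)
c=capture("wrist"); cv2.imwrite("pics/w1.png",c["frame"][:,:,::-1]); bars(c)
plan((619.2,179.5,25,-86.6))
```

```text
[272  50  34  10 245] [1311.3  201.8  108.8   36.2  -89.4] ztop -0.745
[349  51  25   7 156] [1316.1  -70.4   93.4   24.1  -89.4] ztop -0.7453
[114 159  33  53 445] [546.3 289.6  57.9  10.8  32.8] ztop 0.561
[285 188  10  20 187] [621.3 148.1  41.6  19.5   0.7] ztop 0.046
[238 190  13  21 208] [615.1 245.2  43.8  23.8   1.2] ztop 0.0457
[256 192  21  16 257] [617.5 197.7  41.1  30.5 -88.9] ztop 0.0457
[464 221  23  24 220] [ 544.6 -240.4   59.7   16.   -45.2] ztop 0.0818
[257 233  37  40 657] [509.4 177.4 100.1  32.   33.7] ztop 0.0273
[210 257  41  53 864] [436.4 274.1 120.2  32.6  32.3] ztop 0.0275
[  77    0   47  142 3478] [776.7  78.   91.5  30.9  88.5] ztop 0.0007
[127  41  21  84 601] [751.3  82.7  53.7  12.2  87.8] ztop 0.0008
[ 79  98  14  63 380] [789.4 116.   42.9   8.3  88.5] ztop 0.0007
[  60  103   42  110 1044] [798.9 137.2  77.8  18.3 -82. ] ztop 0.0007
[286 108  41  40 839] [633.6 105.5  28.8  26.6   3.7] ztop 0.0009
[   0  147   44   81 1690] [842.8 161.1  59.1  26.9 -88.8] ztop 0.0006
[  0 272  37  22 661] [846.5 231.9  26.3  12.6   0.9] ztop 0.0164
[ 193  371   92   51 1680] [682.1 336.4  82.7  52.3   3.4] ztop 0.0006
[397 371  47  36 874] [523.  318.7  39.2  36.1   3.4] ztop 0.0008
[457 372  42  36 789] [574.2 169.5  11.7   6.7 -87.2] ztop 0.198
[247 375  12  47 218] [669.4 337.6  48.8   8.9  89.1] ztop 0.0007
[375 388  20  19 207] [553.7 329.2  21.1  13.1  80.6] ztop 0.0008Traceback (most recent call last):
  File "<stdin>", line 3, in <module>
  File "h.py", line 29, in bars
    cc=max(cs,key=cv2.contourArea)[:,0]
       ~~~^^^^^^^^^^^^^^^^^^^^^^^^
ValueError: max() iterable argument is empty
```

```bash
cat >> h.py <<'E'
def faces(c,z0,z1,box=None,thr=1500,smax=85):
    """level top faces between z0 and z1 (m) of cream colour: rect in world mm"""
    P=cloud(c); hsv=cv2.cvtColor(c["frame"],cv2.COLOR_RGB2HSV)
    m=(P[...,2]>z0)&(P[...,2]<z1)&(hsv[...,1]<smax)&(hsv[...,2]>90)
    if box: m&=(P[...,0]>box[0])&(P[...,0]<box[1])&(P[...,1]>box[2])&(P[...,1]<box[3])
    n,l,s,_=cv2.connectedComponentsWithStats(m.astype(np.uint8))
    for i in range(1,n):
        if s[i,4]>thr: q=P[l==i]; print("face",rect(q[:,:2]).round(1),"z",np.median(q[:,2]).round(4),"px",s[i,4],s[i,:4])
E
python3 - <<'E'
from h import *
c=capture("wrist"); faces(c,.036,.056); faces(c,.02,.034)
plan((619.2,179.5,25,-86.6))
E
```

```text
face [616.1 191.8 108.6  44.1 -86.7] z 0.0445 px 10000 [290 182  69 153]
face [514.9 183.1 120.1  32.8  33.6] z 0.0265 px 7502 [381 190 173 117]
t 3.3 at [621.2 178.6 152.5] rpy [-1.7985e+02  7.0000e-02 -8.6620e+01] w 0.0877 F [ 0.3  1.  -0.2]
(619.2, 179.5, 25, -86.6) | turn 1 x az -0.0002 | shift 4 x [-0.0003, 0.0005, 0.0319] total [-1.0, 2.0, 127.5]
```

Request:
apply_moves(
  targets=[
    [1, -0.001, 0.003, 0.032, 0, 0, 0],
    [1, 0, 0, 0.032, 0, 0, 0],
    [1, 0, 0, 0.032, 0, 0, 0],
    [1, 0, 0, 0.02, 0, 0, 0],
    [1, 0, 0, 0.0105, 0, 0, 0],
    [1, 0, 0, 0, 0, 0, 0],
    [0.3, 0, 0, 0, 0, 0, 0],
    [0.3, 0, 0, 0, 0, 0, 0],
    [0.3, 0, 0, 0, 0, 0, 0],
    [0.3, 0, 0, 0, 0, 0, 0],
    [0.3, 0, 0, 0, 0, 0, 0],
    [0.3, 0, 0, 0, 0, 0, 0],
    [0.3, 0, 0, 0, 0, 0, 0],
  ],
  newtons=40,
)

```text
time_s: 4.42
tcp_pos: [0.6175, 0.1796, 0.0244]
eef_rot: [-180.0, 0.0, -86.6]
contact_force: [-0.1, -0.4, -0.1]
gripper_width: 0.0463
gripper_force: 0.0
```

Request:
apply_moves(
  targets=[
    [0.3, 0, 0, 0, 0, 0, 0],
    [0.3, 0, 0, 0, 0, 0, 0],
    [0.3, 0, 0, 0, 0, 0, 0],
    [0.3, 0, 0, 0, 0, 0, 0],
    [0.3, 0, 0, -0.032, 0, 0, 0],
    [0.3, 0, 0, -0.032, 0, 0, 0],
    [0.3, 0, 0, -0.032, 0, 0, 0],
    [0.3, 0, 0, 0, 0, 0, 0],
  ],
)

```text
time_s: 5.08
tcp_pos: [0.6204, 0.1808, 0.1261]
eef_rot: [-179.5, 0.2, -86.5]
contact_force: [1.5, 0.5, -3.0]
gripper_width: 0.0439
gripper_force: 40.0
```

Request:
apply_moves(
  targets=[
    [0.3, 0, 0, 0, 0, 0, 0.0763],
    [0.3, 0, 0, 0, 0, 0, 0.0763],
    [0.3, 0, 0, 0, 0, 0, 0.0763],
    [0.3, 0, 0, 0, 0, 0, 0.0763],
    [0.3, 0, 0, 0, 0, 0, 0.0763],
    [0.3, 0, 0, 0, 0, 0, 0.0763],
    [0.3, 0, 0, 0, 0, 0, 0.0763],
    [0.3, 0.0076, 0.0365, 0, 0, 0, 0],
    [0.3, 0.0076, 0.0365, 0, 0, 0, 0],
    [0.3, 0.0076, 0.0365, 0, 0, 0, 0],
    [0.3, 0.0076, 0.0365, 0, 0, 0, 0],
    [0.3, 0.0076, 0.0365, 0, 0, 0, 0],
    [0.3, 0.0076, 0.0365, 0, 0, 0, 0],
    [0.3, 0.0076, 0.0365, 0, 0, 0, 0],
    [0.3, 0.0076, 0.0365, 0, 0, 0, 0],
    [0.3, 0, 0, 0.02, 0, 0, 0],
    [0.3, 0, 0, 0, 0, 0, 0],
    [0.3, 0, 0, 0, 0, 0, 0],
  ],
)

```text
time_s: 6.58
tcp_pos: [0.3658, 0.3405, 0.0988]
eef_rot: [-179.9, -0.2, -134.6]
contact_force: [0.4, -0.7, -4.0]
gripper_width: 0.0439
gripper_force: 40.0
```

Run:
```python
from h import *
c=capture("wrist"); faces(c,.085,.16,thr=500);cv2.imwrite("pics/w2.png",c["frame"][:,:,::-1])
c=capture("scene"); bars(c);cv2.imwrite("pics/s2.png",c["frame"][:,:,::-1])
plan((368,341.6,39.5,-134.7),(404.6,378.6,39.5,-134.7))
```

```text
face [345.5 327.   86.6  38.7 -44.4] z 0.1187 px 18554 [214 217 305 123]
face [417.5 278.4  21.3   2.8  45.4] z 0.1508 px 1423 [  0 371  34  52]
face [382.5 320.8  25.4   1.2  46.6] z 0.1394 px 756 [220 371  24  37]
face [366.  343.8  48.5  38.6 -44.8] z 0.1189 px 5270 [256 371 161  37]
face [302.2 391.   21.    3.4  47.1] z 0.1513 px 1619 [603 371  37  52]
[529  92  36  47 235] [248.5 404.1  61.1  22.1  61.9] ztop 0.5082
[374 118  65  20 196] [ 29.1  52.7 117.7  39.9 -30.1] ztop 0.1246
[591 158  49  19 227] [-1125.5   826.8   222.5    43.4   -89.9] ztop -0.5817
[467 170  42  22 192] [396.5 374.2  81.4  27.8 -43.3] ztop 0.4134
[628 179  12  34 205] [-1035.9   928.3   114.2    49.2     8.3] ztop -0.581
[273 217  43  36 580] [438.1 -32.6 124.2  37.1  77.1] ztop 0.027
[433 255  33  38 777] [400.5 373.5  73.7  48.3  45.8] ztop 0.1204
[390 263  21  48 675] [437.6 278.8 122.1  33.8  32.3] ztop 0.0278
[344 270  18  48 617] [516.8 186.9 122.3  32.6  33.7] ztop 0.0279
t 6.7 at [367.4 341.  100. ] rpy [-1.7997e+02 -5.0000e-02 -1.3470e+02] w 0.0436 F [ 0.8 -0.7 -4.5]
(368, 341.6, 39.5, -134.7) | turn 1 x az -0.0 | shift 2 x [-0.0004, -0.0, 0.0303] total [-0.8, -0.0, 60.5]
(404.6, 378.6, 39.5, -134.7) | turn 0 x az -0.0 | shift 2 x [-0.026, 0.0, -0.0] total [-52.0, 0.0, -0.0]
```

View pics/s2.png

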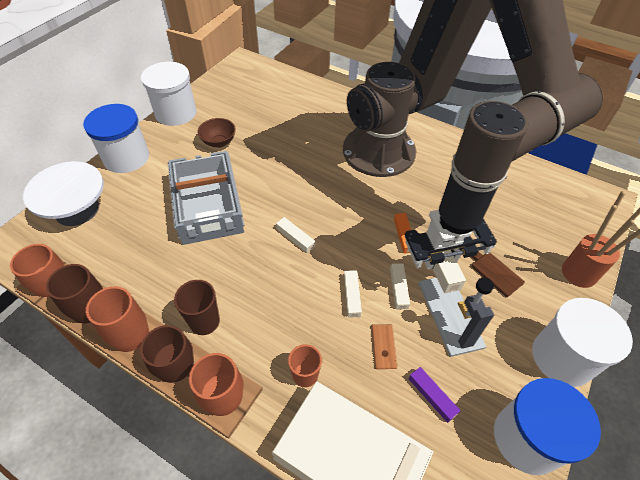

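Request:
apply_moves(
  targets=[
    [0.3, 0, 0, 0.03, 0, 0, 0],
    [0.3, 0, 0, 0.0305, 0, 0, 0],
    [0.3, 0, 0, 0, 0, 0, 0],
    [0.3, -0.018, 0, 0, 0, 0, 0],
    [0.3, -0.018, 0, 0, 0, 0, 0],
    [0.3, -0.016, 0, 0, 0, 0, 0],
    [0.3, 0, 0, 0.0015, 0, 0, 0],
    [0.3, 0, 0, 0.001, 0, 0, 0],
    [0.3, 0, 0, 0, 0, 0, 0],
    [0.3, 0, 0, 0, 0, 0, 0],
  ],
)

```text
time_s: 7.52
tcp_pos: [0.4035, 0.3776, 0.0375]
eef_rot: [-180.0, -0.0, -134.7]
contact_force: [-0.4, 0.7, -5.2]
gripper_width: 0.044
gripper_force: 40.0
```

Request:
apply_moves(
  targets=[
    [0.3, 0, 0, 0.001, 0, 0, 0],
    [0.3, 0, 0, 0, 0, 0, 0],
    [0.7, 0, 0, 0, 0, 0, 0],
    [0.7, 0, 0, 0, 0, 0, 0],
    [0.7, 0, 0, 0, 0, 0, 0],
    [0.7, 0, 0, 0, 0, 0, 0],
    [0.7, 0, 0, -0.02, 0, 0, 0],
    [0.7, 0, 0, -0.03, 0, 0, 0],
    [0.7, 0, 0, -0.03, 0, 0, 0],
    [0.0, 0, 0, -0.038, 0, 0, 0],
    [0.0, 0, 0, -0.038, 0, 0, 0],
    [0.0, 0, 0, -0.038, 0, 0, 0],
    [0.0, 0, 0, -0.038, 0, 0, 0],
    [0.0, 0, 0, 0, 0, 0, 0],
    [0.0, 0, 0, 0, 0, 0, 0],
    [0.0, 0, 0, 0, 0, 0, 0],
  ],
)

```text
time_s: 8.85
tcp_pos: [0.4033, 0.3784, 0.2681]
eef_rot: [180.0, 0.0, -134.7]
contact_force: [0.3, -0.2, -1.0]
gripper_width: 0.0206
gripper_force: 0.0
```

Run:
```python
from h import *
c=capture("top"); faces(c,.044,.07,(.3,.6,.28,.5),thr=100)
c=capture("scene"); faces(c,.044,.07,(.3,.6,.28,.5),thr=100)
c=capture("wrist"); faces(c,.044,.07,(.3,.6,.28,.5),thr=200)
P=cloud(c);m=(P[...,2]>.205)&(P[...,2]<.235)&(P[...,0]>.43)&(P[...,0]<.52)&(P[...,1]>.40)&(P[...,1]<.49);print(m.sum(),np.nanmean(P[m],0))
plan((471.3,446.5,270,-134.7),(471.3,446.5,242,-134.7))
```

```text
face [399.1 370.5  61.9  44.2  46.5] z 0.0564 px 602 [165 286  35  32]
face [416.7 394.2 122.4  47.3  45.1] z 0.0573 px 839 [431 272  33  48]
face [415.7 390.8 120.   44.1  45.3] z 0.0564 px 5803 [293 164  50 127]
499 [0.45723215 0.43623508 0.21164375]
t 9.0 at [403.2 378.  266.7] rpy [-1.7997e+02 -1.4000e-01 -1.3467e+02] w 0.0084 F [-1.2 -0.  -0.4]
(471.3, 446.5, 270, -134.7) | turn 1 x az 0.0003 | shift 3 x [-0.0322, -0.0001, -0.0011] total [-96.6, -0.2, -3.3]
(471.3, 446.5, 242, -134.7) | turn 0 x az -0.0 | shift 1 x [-0.0, 0.0, 0.028] total [-0.0, 0.0, 28.0]
```

Request:
apply_moves(
  targets=[
    [0, -0.0322, 0, 0, 0, 0, 0],
    [0, -0.0322, 0, 0, 0, 0, 0],
    [0, -0.0322, 0, 0, 0, 0, 0],
    [0, 0, 0, 0, 0, 0, 0],
    [0, 0, 0, 0.025, 0, 0, 0],
    [0, 0, 0, 0, 0, 0, 0],
    [0, 0, 0, 0.004, 0, 0, 0],
    [0, 0, 0, 0.004, 0, 0, 0],
    [0, 0, 0, 0.004, 0, 0, 0],
    [0, 0, 0, 0, 0, 0, 0],
  ],
)

```text
time_s: 9.83
tcp_pos: [0.4714, 0.4469, 0.2312]
eef_rot: [-180.0, 0.0, -134.7]
contact_force: [-0.8, -1.6, 3.0]
gripper_width: 0.0004
gripper_force: 1.2
```

Request:
apply_moves(
  targets=[
    [0, 0, 0, 0.004, 0, 0, 0],
    [0, 0, 0, 0.004, 0, 0, 0],
    [0, 0, 0, 0.004, 0, 0, 0],
    [0, 0, 0, 0.003, 0, 0, 0],
    [0, 0, 0, 0.002, 0, 0, 0],
    [0, 0, 0, 0, 0, 0, 0],
    [0, 0, 0, 0, 0, 0, 0],
  ],
)

```text
time_s: 10.42
tcp_pos: [0.4716, 0.4473, 0.2141]
eef_rot: [-180.0, 0.0, -134.7]
contact_force: [1.2, 0.2, 3.7]
gripper_width: 0.0005
gripper_force: 1.7
```

Request:
apply_moves(
  targets=[
    [0, 0, 0, 0.001, 0, 0, 0],
    [0, 0, 0, 0.001, 0, 0, 0],
    [0, 0, 0, 0, 0, 0, 0],
  ],
)

```text
time_s: 10.67
tcp_pos: [0.4716, 0.4473, 0.2124]
eef_rot: [-180.0, 0.0, -134.7]
contact_force: [2.0, -1.8, 4.7]
gripper_width: 0.0002
gripper_force: 2.2
```

Request:
apply_moves(
  targets=[
    [0, 0, 0, 0.001, 0, 0, 0],
    [0, 0, 0, 0, 0, 0, 0],
    [0, 0, 0, 0, 0, 0, 0],
  ],
)

```text
time_s: 10.92
tcp_pos: [0.4717, 0.4473, 0.2123]
eef_rot: [-180.0, 0.1, -134.6]
contact_force: [-0.3, -3.7, 10.0]
gripper_width: 0.0004
gripper_force: 4.8
```

Request:
apply_moves(
  targets=[
    [0, 0, 0, 0.0005, 0, 0, 0],
    [0, 0, 0, 0, 0, 0, 0],
    [0, 0, 0, 0, 0, 0, 0],
  ],
)

```text
time_s: 11.17
tcp_pos: [0.4717, 0.4473, 0.2123]
eef_rot: [-180.0, 0.1, -134.6]
contact_force: [-2.0, -2.4, 12.3]
gripper_width: 0.0003
gripper_force: 6.1
```

Request:
apply_moves(
  targets=[
    [0, 0, 0, 0.001, 0, 0, 0],
    [0, 0, 0, 0, 0, 0, 0],
    [0, 0, 0, 0, 0, 0, 0],
    [0, 0, 0, 0, 0, 0, 0],
    [0, 0, 0, 0, 0, 0, 0],
    [0, 0, 0, 0, 0, 0, 0],
    [0, 0, 0, 0, 0, 0, 0],
    [0, 0, 0, 0, 0, 0, 0],
    [0, 0, 0, 0, 0, 0, 0],
    [0, 0, 0, 0, 0, 0, 0],
  ],
)

```text
time_s: 12.0
tcp_pos: [0.4717, 0.4473, 0.2122]
eef_rot: [-180.0, 0.1, -134.6]
contact_force: [-3.5, -4.6, 17.5]
gripper_width: 0.0005
gripper_force: 8.6
```

Run:
```python
from h import *
c=capture("scene");P=cloud(c);h=cv2.cvtColor(c["frame"],cv2.COLOR_RGB2HSV)
m=(h[...,0]>15)&(h[...,0]<28)&(h[...,1]>150)&(P[...,2]>.03)&(P[...,2]<.11)&(P[...,0]>.40)&(P[...,1]>.38)&(P[...,0]<.56)
print("toe",np.nanmean(P[m],0).round(4),m.sum()); plan((404,378.5,270,-134.7),(404,378.5,37,-134.7))
```

```text
toe [0.4628 0.4366 0.0639] 47
t 12.1 at [471.7 447.3 212.2] rpy [-1.7998e+02  1.3000e-01 -1.3463e+02] w 0.0005 F [-4.1 -4.3 17.7]
(404, 378.5, 270, -134.7) | turn 1 x az 0.0008 | shift 3 x [0.0322, -0.0001, -0.0193] total [96.6, -0.3, -57.8]
(404, 378.5, 37, -134.7) | turn 0 x az -0.0 | shift 6 x [-0.0, 0.0, 0.0388] total [-0.0, 0.0, 233.0]
```

Run:
```python
from h import *
plan((472.5,-314.5,265,-43.6),start=(471.7,447.3,270,-134.7))
c=dict(np.load("top0.npz"));P=cloud(c)
for n,(x0,x1,y0,y1,z) in dict(jug=(.62,.85,-.2,0,.1),tum=(.68,.85,.13,.27,.07)).items():
    m=(P[...,0]>x0)&(P[...,0]<x1)&(P[...,1]>y0)&(P[...,1]<y1)&(P[...,2]>z); print(n,np.nanmean(P[m],0).round(3),m.sum(),rect(P[m][:,:2]).round())
s=dict(np.load("scene0.npz"));P=cloud(s)
m=(P[...,0]>.62)&(P[...,0]<.85)&(P[...,1]>-.2)&(P[...,1]<.0)&(P[...,2]>.1);print(rect(P[m][:,:2]).round())
```

```text
(472.5, -314.5, 265, -43.6) | turn 14 x az -0.0723 | shift 20 x [0.0263, 0.0276, 0.0002] total [525.9, 551.1, 5.0]
jug [ 0.801 -0.107  0.119] 975 [ 786. -118.  165.  128.  -90.]
tum [0.79  0.23  0.079] 989 [782. 224. 161.  77.  42.]
[ 785. -117.  167.  131.  -90.]
```

Request:
apply_moves(
  targets=[
    [0, 0, 0, -0.02, 0, 0, 0],
    [0, 0, 0, -0.038, 0, 0, 0],
    [0.6, 0, 0, 0, 0, 0, 0],
    [0.6, 0, 0, 0, 0, 0, -0.0779],
    [0.6, 0, 0, 0, 0, 0, -0.0779],
    [0.6, 0, 0, 0, 0, 0, -0.0779],
    [0.6, 0, 0, 0, 0, 0, -0.0779],
    [0.6, 0, 0, 0, 0, 0, -0.0779],
    [0.6, 0, 0, 0, 0, 0, -0.0779],
    [0.6, 0, 0, 0, 0, 0, -0.0779],
    [0.6, 0, 0, 0, 0, 0, -0.0779],
    [0.6, 0, 0, 0, 0, 0, -0.0779],
    [0.6, 0, 0, 0, 0, 0, -0.0779],
    [0.6, 0, 0, 0, 0, 0, -0.0779],
    [0.6, 0, 0, 0, 0, 0, -0.0779],
    [0.6, 0, 0, 0, 0, 0, -0.0779],
  ],
)

```text
time_s: 13.38
tcp_pos: [0.4709, 0.4474, 0.2667]
eef_rot: [180.0, 0.0, -43.2]
contact_force: [-0.7, -0.4, 0.0]
gripper_width: 0.0525
gripper_force: 0.0
```

Request:
apply_moves(
  targets=[
    [0.6, 0.0263, 0.0276, 0, 0, 0, 0.004],
    [0.6, 0.0263, 0.0276, 0, 0, 0, 0],
    [0.6, 0.0263, 0.0276, 0, 0, 0, 0],
    [0.6, 0.0263, 0.0276, 0, 0, 0, 0],
    [0.6, 0.0263, 0.0276, 0, 0, 0, 0],
    [0.6, 0.0263, 0.0276, 0, 0, 0, 0],
    [0.6, 0.0263, 0.0276, 0, 0, 0, 0],
    [0.6, 0.0263, 0.0276, 0, 0, 0, 0],
    [0.6, 0.0263, 0.0276, 0, 0, 0, 0],
    [0.6, 0.0263, 0.0276, 0, 0, 0, 0],
    [0.6, 0.0263, 0.0276, 0, 0, 0, 0],
    [0.6, 0.0263, 0.0276, 0, 0, 0, 0],
    [0.6, 0.0263, 0.0276, 0, 0, 0, 0],
    [0.6, 0.0263, 0.0276, 0, 0, 0, 0],
    [0.6, 0.0263, 0.0276, 0, 0, 0, 0],
    [0.6, 0.0263, 0.0276, 0, 0, 0, 0],
    [0.6, 0.0263, 0.0276, 0, 0, 0, 0],
    [0.6, 0.0263, 0.0276, 0, 0, 0, 0],
    [0.6, 0.0263, 0.0276, 0, 0, 0, 0],
    [0.6, 0.0263, 0.0276, 0, 0, 0, 0],
  ],
)

```text
time_s: 15.05
tcp_pos: [0.4679, -0.3167, 0.2671]
eef_rot: [-179.9, 0.0, -43.9]
contact_force: [1.8, 0.3, 0.0]
gripper_width: 0.0529
gripper_force: 0.0
```

Request:
apply_moves(
  targets=[
    [0.6, 0, 0, 0, 0, 0, 0],
    [0.6, 0, 0, 0, 0, 0, 0],
    [0.6, 0, 0, 0, 0, 0, 0],
  ],
)

```text
time_s: 15.3
tcp_pos: [0.4678, -0.3151, 0.2668]
eef_rot: [-180.0, 0.1, -44.0]
contact_force: [-0.1, 0.1, 0.2]
gripper_width: 0.0524
gripper_force: 0.0
```

```bash
cat >> h.py <<'E'
def handle(c,z0,z1):
    P=cloud(c);h=cv2.cvtColor(c["frame"],cv2.COLOR_RGB2HSV)
    m=((h[...,0]<15)&(h[...,1]>110)&(P[...,2]>z0)&(P[...,2]<z1)).astype(np.uint8)
    n,l,s,_=cv2.connectedComponentsWithStats(m)
    i=1+np.argmax(s[1:,4]); q=P[l==i]; print("handle",rect(q[:,:2]).round(1),np.median(q[:,2]).round(4),s[i])
def rim(c,z0,z1,box,name="rim"):
    P=cloud(c); m=(P[...,2]>z0)&(P[...,2]<z1)&(P[...,0]>box[0])&(P[...,0]<box[1])&(P[...,1]>box[2])&(P[...,1]<box[3])
    print(name,rect(P[m][:,:2]).round(1),m.sum())
E
python3 - <<'E'
from h import *
c=capture("wrist"); handle(c,.09,.12); rim(c,.07,.088,(.3,.65,-.5,-.13)); cv2.imwrite("pics/w3.png",c["frame"][:,:,::-1])
plan((472.5,-314.5,96,-43.6))
E
```

```text
handle [ 458.9 -306.9   70.7    9.9  -44.2] 0.1046 [311 194  13  85 911]
rim [ 469.1 -315.8  252.8  176.6   46.4] 16096
t 15.3 at [ 468.1 -314.5  267.2] rpy [-1.7998e+02  4.0000e-02 -4.3880e+01] w 0.0528 F [-0.1 -0.3  0.1]
(472.5, -314.5, 96, -43.6) | turn 1 x az -0.0031 | shift 5 x [0.0006, -0.0006, 0.0342] total [3.2, -3.1, 171.2]
```

Request:
apply_moves(
  targets=[
    [0.6, 0.002, -0.002, 0.035, 0, 0, -0.003],
    [0.6, 0, 0, 0.035, 0, 0, 0],
    [0.6, 0, 0, 0.035, 0, 0, 0],
    [0.6, 0, 0, 0.035, 0, 0, 0],
    [0.6, 0, 0, 0.02, 0, 0, 0],
    [0.6, 0, 0, 0.011, 0, 0, 0],
    [0.6, 0, 0, 0, 0, 0, 0],
    [0, 0, 0, 0, 0, 0, 0],
    [0, 0, 0, 0, 0, 0, 0],
    [0, 0, 0, 0, 0, 0, 0],
    [0, 0, 0, 0, 0, 0, 0],
    [0, 0, 0, 0, 0, 0, 0],
    [0, 0, 0, 0, 0, 0, 0],
    [0, 0, 0, 0, 0, 0, 0],
    [0, 0, 0, 0, 0, 0, 0],
  ],
  newtons=45,
)

```text
time_s: 16.6
tcp_pos: [0.4709, -0.3154, 0.097]
eef_rot: [180.0, -0.0, -43.6]
contact_force: [-0.8, -0.7, 4.7]
gripper_width: 0.0117
gripper_force: 45.0
```

Request:
apply_moves(
  targets=[
    [0, 0, 0, -0.01, 0, 0, 0],
    [0, 0, 0, -0.015, 0, 0, 0],
    [0, 0, 0, -0.02, 0, 0, 0],
    [0, 0, 0, -0.025, 0, 0, 0],
    [0, 0, 0, -0.03, 0, 0, 0],
    [0, 0, 0, -0.03, 0, 0, 0],
    [0, 0, 0, -0.02, 0, 0, 0],
    [0, 0, 0, 0, 0, 0, 0],
  ],
)

```text
time_s: 17.27
tcp_pos: [0.4727, -0.3161, 0.252]
eef_rot: [-179.9, -0.4, -43.6]
contact_force: [0.9, -0.7, -1.6]
gripper_width: 0.0119
gripper_force: 45.0
```

Run:
```python
from h import *
c=capture("scene"); cv2.imwrite("pics/s3.png",c["frame"][:,:,::-1]); bars(c)
plan((595,20,246,-180),(595,20,79,-180))
```

```text
[591 158  49  19 226] [-1128.8   827.5   223.7    39.5   -89.9] ztop -0.5827
[628 179  12  34 199] [-981.8  936.   223.    49.2    8.3] ztop -0.5808
[285 214  39  36 617] [416.9 -17.4 123.1  36.2  77.1] ztop 0.0274
[390 263  21  47 670] [437.4 279.2 122.1  33.1  32.6] ztop 0.0279
[344 270  18  48 648] [517.6 187.3 124.4  32.7  33.5] ztop 0.0277
[ 429  271   36   55 1129] [420.4 393.2 123.7  47.5  44.5] ztop 0.0576
t 17.3 at [ 471.9 -315.4  249.2] rpy [-179.87   -0.23  -43.61] w 0.0116 F [-0.5  0.2 -3.4]
(595, 20, 246, -180) | turn 20 x az 0.0758 | shift 9 x [-0.0137, 0.0373, 0.0004] total [-123.1, 335.4, 3.2]
(595, 20, 79, -180) | turn 0 x az 0.0 | shift 5 x [-0.0, 0.0, 0.0334] total [-0.0, 0.0, 167.0]
```

View pics/s3.png

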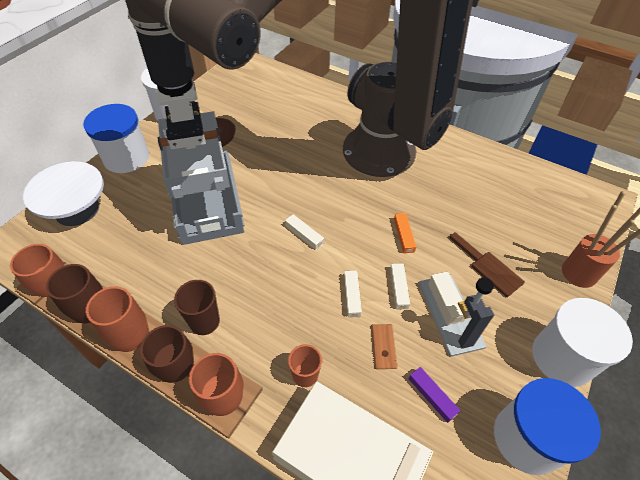

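Request:
apply_moves(
  targets=[
    [0, 0, 0, 0, 0, 0, 0.0758],
    [0, 0, 0, 0, 0, 0, 0.0758],
    [0, 0, 0, 0, 0, 0, 0.0758],
    [0, 0, 0, 0, 0, 0, 0.0758],
    [0, 0, 0, 0, 0, 0, 0.0758],
    [0, 0, 0, 0, 0, 0, 0.0758],
    [0, 0, 0, 0, 0, 0, 0.0758],
    [0, 0, 0, 0, 0, 0, 0.0758],
    [0, 0, 0, 0, 0, 0, 0.0758],
    [0, 0, 0, 0, 0, 0, 0.0758],
    [0, 0, 0, 0, 0, 0, 0.0758],
    [0, 0, 0, 0, 0, 0, 0.0758],
    [0, 0, 0, 0, 0, 0, 0.0758],
    [0, 0, 0, 0, 0, 0, 0.0758],
    [0, 0, 0, 0, 0, 0, 0.0758],
    [0, 0, 0, 0, 0, 0, 0.0758],
    [0, 0, 0, 0, 0, 0, 0.0758],
    [0, 0, 0, 0, 0, 0, 0.0758],
    [0, 0, 0, 0, 0, 0, 0.0758],
    [0, 0, 0, 0, 0, 0, 0.0758],
  ],
)

```text
time_s: 18.98
tcp_pos: [0.47, -0.3147, 0.2448]
eef_rot: [179.9, -0.2, 179.6]
contact_force: [0.5, 0.6, -4.4]
gripper_width: 0.0116
gripper_force: 45.0
```

Request:
apply_moves(
  targets=[
    [0, -0.0137, 0.0373, 0, 0, 0, 0],
    [0, -0.0137, 0.0373, 0, 0, 0, 0],
    [0, -0.0137, 0.0373, 0, 0, 0, 0],
    [0, -0.0137, 0.0373, 0, 0, 0, 0],
    [0, -0.0137, 0.0373, 0, 0, 0, 0],
    [0, -0.0137, 0.0373, 0, 0, 0, 0],
    [0, -0.0137, 0.0373, 0, 0, 0, 0],
    [0, -0.0137, 0.0373, 0, 0, 0, 0],
    [0, -0.0137, 0.0373, 0, 0, 0, 0],
    [0, 0, 0, 0, 0, 0, 0],
    [0, 0, 0, 0.035, 0, 0, 0],
    [0, 0, 0, 0.035, 0, 0, 0],
    [0, 0, 0, 0.035, 0, 0, 0],
    [0, 0, 0, 0, 0, 0, 0],
  ],
)

```text
time_s: 20.15
tcp_pos: [0.5889, 0.0194, 0.1332]
eef_rot: [-179.9, -0.8, 179.8]
contact_force: [-3.1, -0.9, -4.5]
gripper_width: 0.0116
gripper_force: 45.0
```

Run:
```python
from h import *
plan((595,20,78,-180))
```

```text
t 20.1 at [588.9  19.4 133.2] rpy [-179.86   -0.8   179.85] w 0.0116 F [-3.1 -0.9 -4.5]
(595, 20, 78, -180) | turn 1 x az -0.0017 | shift 2 x [-0.0031, 0.0003, 0.0276] total [-6.1, 0.6, 55.2]
```

Request:
apply_moves(
  targets=[
    [0, 0, 0, 0.025, 0, 0, 0],
    [0, 0, 0, 0.02, 0, 0, 0],
    [0, 0, 0, 0.006, 0, 0, 0],
    [0, 0, 0, 0.002, 0, 0, 0],
    [0, 0, 0, 0, 0, 0, 0],
    [0, 0, 0, 0, 0, 0, 0],
  ],
)

```text
time_s: 20.65
tcp_pos: [0.5955, 0.0205, 0.0901]
eef_rot: [180.0, 0.1, 180.0]
contact_force: [0.6, 0.5, -2.1]
gripper_width: 0.0112
gripper_force: 45.0
```

Request:
apply_moves(
  targets=[
    [0, 0, 0, 0.002, 0, 0, 0],
    [0, 0, 0, 0, 0, 0, 0],
    [0, 0, 0, 0, 0, 0, 0],
  ],
)

```text
time_s: 20.9
tcp_pos: [0.5948, 0.0205, 0.0873]
eef_rot: [180.0, 0.1, 179.9]
contact_force: [-0.8, 0.0, -3.3]
gripper_width: 0.0114
gripper_force: 45.0
```

Run:
```python
from h import *
plan((595,20,78,-180))
for n in("scene","top","wrist"):
    c=capture(n); print(n); rim(c,.045,.08,(.45,.72,-.14,.18)); handle(c,.07,.11)
```

```text
t 20.9 at [594.8  20.5  87.3] rpy [1.7998e+02 6.0000e-02 1.7995e+02] w 0.0114 F [-0.8  0.  -3.3]
(595, 20, 78, -180) | turn 1 x az -0.0006 | shift 1 x [-0.0002, -0.0005, 0.0093] total [-0.2, -0.5, 9.3]
scene
rim [594.7  23.  260.  149.6 -89.8] 1369
handle [ 890.6 -172.3   98.1   51.1  -13.6] 0.0905 [ 97 306  50  40 518]
top
rim [621.7  35.6 287.6 194.5  89.6] 526
handle [149.5 641.4  87.3  54.6  13.2] 0.1002 [ 14 404  42  48 800]
wrist
rim [592.5  19.8 260.4 142.2  89.9] 31018
handle [559.8  19.9  66.3  11.7  -0. ] 0.0945 [ 301  156   35  178 5722]
```

Request:
apply_moves(
  targets=[
    [0, 0, 0, 0.005, 0, 0, 0],
    [0, 0, 0, 0.003, 0, 0, 0],
    [0, 0, 0, 0.0015, 0, 0, 0],
    [0, 0, 0, 0, 0, 0, 0],
    [0, 0, 0, 0, 0, 0, 0],
  ],
)

```text
time_s: 21.47
tcp_pos: [0.5943, 0.0203, 0.077]
eef_rot: [-180.0, -0.0, 180.0]
contact_force: [-2.7, 0.1, 1.4]
gripper_width: 0.0119
gripper_force: 45.0
```

Request:
apply_moves(
  targets=[
    [0, 0, 0, -0.015, 0, 0, 0],
    [0, 0, 0, 0, 0, 0, 0],
    [0, -0.015, -0.015, 0, 0, 0, 0],
    [0, -0.015, -0.015, 0, 0, 0, 0],
    [0, 0, 0, 0, 0, 0, 0],
    [0, 0, 0, 0, 0, 0, 0],
    [0, 0, 0, 0.01, 0, 0, 0],
    [0, 0, 0, 0.0055, 0, 0, 0],
    [0, 0, 0, 0, 0, 0, 0],
    [0, 0, 0, 0, 0, 0, 0],
    [0, 0, 0, 0, 0, 0, 0],
  ],
)

```text
time_s: 22.38
tcp_pos: [0.6241, -0.0093, 0.0766]
eef_rot: [-180.0, -0.0, 180.0]
contact_force: [-2.3, 0.2, 4.9]
gripper_width: 0.0121
gripper_force: 45.0
```

Request:
apply_moves(
  targets=[
    [0.45, 0, 0, 0, 0, 0, 0],
    [0.45, 0, 0, 0, 0, 0, 0],
    [0.45, 0, 0, 0, 0, 0, 0],
    [0.45, 0, 0, 0, 0, 0, 0],
    [0.45, 0, 0, -0.03, 0, 0, 0],
    [0.7, 0, 0, -0.035, 0, 0, 0],
    [0.7, 0, 0, -0.035, 0, 0, 0],
    [0.7, 0, 0, 0, 0, 0, -0.0747],
    [0.7, 0, 0, 0, 0, 0, -0.0747],
    [0.7, 0, 0, 0, 0, 0, -0.0747],
    [0.7, 0, 0, 0, 0, 0, -0.0747],
    [0.7, 0, 0, 0, 0, 0, -0.0747],
    [0.7, -0.0047, 0.0369, 0, 0, 0, 0],
    [0.7, -0.0047, 0.0369, 0, 0, 0, 0],
    [0.7, -0.0047, 0.0369, 0, 0, 0, 0],
    [0.7, -0.0047, 0.0369, 0, 0, 0, 0],
    [0.7, -0.0047, 0.0369, 0, 0, 0, 0],
    [0.7, -0.0047, 0.0369, 0, 0, 0, 0],
    [0.7, 0, 0, 0, 0, 0, 0],
    [0.7, 0, 0, 0, 0, 0, 0],
  ],
  newtons=30,
)

```text
time_s: 24.05
tcp_pos: [0.5249, 0.1923, 0.1767]
eef_rot: [180.0, 0.0, -146.2]
contact_force: [-0.0, -0.1, -0.2]
gripper_width: 0.0613
gripper_force: 0.0
```

Run:
```python
from h import *
c=capture("wrist"); faces(c,.018,.034,(.3,.65,0,.4)); 
plan((525,191,27,-146.4),(525,191,160,-146.4),(516.5,-267.2,160,136.4),(425.5,-362.8,160,136.4),(471,-315,160,136.4))
c=capture("top");faces(c,.018,.034,(.3,.65,-.1,.4),thr=100);rim(c,.07,.088,(.3,.68,-.5,-.145),"lower");rim(c,.045,.068,(.5,.75,-.14,.13),"upper")
c=capture("scene");rim(c,.07,.088,(.3,.68,-.5,-.145),"lower");rim(c,.045,.068,(.5,.75,-.17,.13),"upper")
```

```text
face [432.8 274.3 120.1  33.4  32.7] z 0.0264 px 7466 [445 103  68 162]
face [514.6 183.1 120.4  32.1  33.6] z 0.0264 px 6612 [293 128  45 157]
face [414.2 362.7 102.4  39.3  20.8] z 0.0262 px 1788 [571 171  69 123]
t 24.1 at [525.3 191.3 176.6] rpy [ 1.8000e+02  1.0000e-02 -1.4632e+02] w 0.0617 F [-0.5  0.5 -0.5]
(525, 191, 27, -146.4) | turn 1 x az 0.0009 | shift 4 x [0.0001, -0.0, 0.0374] total [0.4, -0.0, 149.6]
(525, 191, 160, -146.4) | turn 0 x az -0.0 | shift 4 x [-0.0, 0.0, -0.0332] total [-0.0, 0.0, -133.0]
(516.5, -267.2, 160, 136.4) | turn 12 x az 0.0715 | shift 12 x [-0.0258, -0.0281, -0.0] total [-309.8, -337.7, -0.0]
(425.5, -362.8, 160, 136.4) | turn 0 x az -0.0 | shift 4 x [-0.0, -0.033, -0.0] total [-0.0, -132.0, -0.0]
(471, -315, 160, 136.4) | turn 0 x az -0.0 | shift 2 x [0.0, 0.033, -0.0] total [0.0, 66.0, -0.0]
face [494.5 167.8  63.9  32.1  33.6] z 0.0264 px 429 [267 241  28  32]
face [418.  263.   76.7  32.6  32.3] z 0.0261 px 508 [221 273  31  37]
face [416.8 -21.5 115.2  27.2  77.4] z 0.0263 px 653 [340 282  54  23]
lower [ 472.4 -316.   254.3  177.9   46.3] 1874
upper [647.4 -11.1 241.9 199.4 -86.6] 1201
lower [ 469.5 -313.3  259.1  176.3   46.5] 876
upper [623.5 -29.7 275.5 250.5 -89.2] 1349
```

Request:
apply_moves(
  targets=[
    [0.7, 0, 0, 0.037, 0, 0, 0],
    [0.7, 0, 0, 0.037, 0, 0, 0],
    [0.7, 0, 0, 0.037, 0, 0, 0],
    [0.7, 0, 0, 0.025, 0, 0, 0],
    [0.7, 0, 0, 0.0135, 0, 0, 0],
    [0.7, 0, 0, 0, 0, 0, 0],
    [0.2, 0, 0, 0, 0, 0, 0],
    [0.2, 0, 0, 0, 0, 0, 0],
    [0.2, 0, 0, 0, 0, 0, 0],
    [0.2, 0, 0, 0, 0, 0, 0],
    [0.2, 0, 0, 0, 0, 0, 0],
    [0.2, 0, 0, 0, 0, 0, 0],
    [0.2, 0, 0, 0, 0, 0, 0],
    [0.2, 0, 0, 0, 0, 0, 0],
    [0.2, 0, 0, -0.01, 0, 0, 0],
    [0.2, 0, 0, -0.03, 0, 0, 0],
    [0.2, 0, 0, -0.04, 0, 0, 0],
    [0.2, 0, 0, -0.04, 0, 0, 0],
    [0.2, 0, 0, -0.04, 0, 0, 0],
    [0.2, 0, 0, 0, 0, 0, 0],
  ],
)

```text
time_s: 25.87
tcp_pos: [0.5291, 0.1923, 0.1963]
eef_rot: [-179.9, 0.7, -146.3]
contact_force: [1.3, 0.5, -1.9]
gripper_width: 0.0317
gripper_force: 30.0
```

Request:
apply_moves(
  targets=[
    [0.2, 0, 0, 0, 0, 0, 0.0716],
    [0.2, 0, 0, 0, 0, 0, 0.0716],
    [0.2, 0, 0, 0, 0, 0, 0.0716],
    [0.2, 0, 0, 0, 0, 0, 0.0716],
    [0.2, 0, 0, 0, 0, 0, 0.0716],
    [0.2, 0, 0, 0, 0, 0, 0.0716],
    [0.2, 0, 0, 0, 0, 0, 0.0716],
    [0.2, 0, 0, 0, 0, 0, 0.0716],
    [0.2, 0, 0, 0, 0, 0, 0.0716],
    [0.2, 0, 0, 0, 0, 0, 0.0716],
    [0.2, 0, 0, 0, 0, 0, 0.0716],
    [0.2, 0, 0, 0, 0, 0, 0.0716],
  ],
)

```text
time_s: 26.87
tcp_pos: [0.5254, 0.1899, 0.187]
eef_rot: [-180.0, -0.1, 136.2]
contact_force: [0.1, 1.2, -3.5]
gripper_width: 0.0317
gripper_force: 29.8
```

Request:
apply_moves(
  targets=[
    [0.2, -0.0267, -0.0282, 0, 0, 0, 0],
    [0.2, -0.0267, -0.0282, 0, 0, 0, 0],
    [0.2, -0.0267, -0.0282, 0, 0, 0, 0],
    [0.2, -0.0267, -0.0282, 0, 0, 0, 0],
    [0.2, -0.0267, -0.0282, 0, 0, 0, 0],
    [0.2, -0.0267, -0.0282, 0, 0, 0, 0],
    [0.2, -0.0267, -0.0282, 0, 0, 0, 0],
    [0.2, -0.0267, -0.0282, 0, 0, 0, 0],
    [0.2, -0.0267, -0.0282, 0, 0, 0, 0],
    [0.2, -0.0267, -0.0282, 0, 0, 0, 0],
    [0.2, -0.0267, -0.0282, 0, 0, 0, 0],
    [0.2, -0.0267, -0.0282, 0, 0, 0, 0],
    [0.2, 0, 0, 0, 0, 0, 0],
    [0.2, 0, 0, 0.03, 0, 0, 0],
    [0.2, 0, 0, 0.02, 0, 0, 0],
    [0.2, 0, 0, 0, 0, 0, 0],
    [0.2, 0, 0, 0, 0, 0, 0],
  ],
)

```text
time_s: 28.28
tcp_pos: [0.5225, -0.2757, 0.1362]
eef_rot: [-179.9, -0.2, 136.3]
contact_force: [0.1, -0.1, -2.0]
gripper_width: 0.0318
gripper_force: 30.0
```

Run:
```python
from h import *
plan((523.7,-274,37,136.4))
c=capture("wrist");cv2.imwrite("pics/w4.png",c["frame"][:,:,::-1]);rim(c,.07,.088,(.3,.68,-.5,-.13),"lower"); P=cloud(c); m=(P[...,2]>.12)&(P[...,2]<.16);print(m.sum(),rect(P[m][:,:2]).round(1))
```

```text
t 28.3 at [ 522.5 -275.7  136.2] rpy [-179.91   -0.18  136.27] w 0.0318 F [ 0.1 -0.1 -2. ]
(523.7, -274, 37, 136.4) | turn 1 x az -0.0015 | shift 3 x [0.0001, 0.0007, 0.0331] total [0.3, 2.0, 99.2]
lower [ 471.9 -311.3  241.2  173.1   46.4] 14307
23207 [ 511.3 -264.5  117.4   61.3  -58.4]
```

View pics/w4.png

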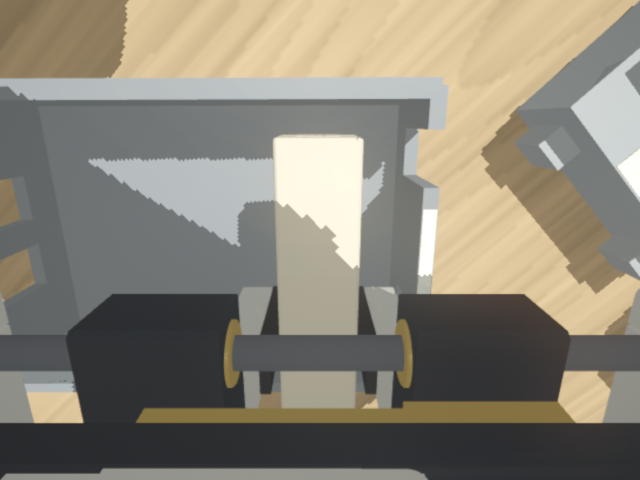

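The wrist view shows the held bar at (275–360, 135+) over the lower tote, inside its side wall (row 90) and clear of the label end wall at (430,230). The upper tote is well off at right.

Request:
apply_moves(
  targets=[
    [0.2, 0, 0.001, 0.03, 0, 0, 0],
    [0.2, 0, 0, 0.03, 0, 0, 0],
    [0.2, 0, 0, 0.02, 0, 0, 0],
    [0.2, 0, 0, 0.01, 0, 0, 0],
    [0.2, 0, 0, 0.008, 0, 0, 0],
    [0.2, 0, 0, 0, 0, 0, 0],
    [0.2, 0, 0, 0, 0, 0, 0],
  ],
)

```text
time_s: 28.92
tcp_pos: [0.5252, -0.2752, 0.04]
eef_rot: [180.0, 0.0, 136.3]
contact_force: [-0.5, -0.6, -1.2]
gripper_width: 0.0317
gripper_force: 30.0
```

Request:
apply_moves(
  targets=[
    [0.2, 0, 0, 0.003, 0, 0, 0],
    [0.2, 0, 0, 0, 0, 0, 0],
    [0.48, 0, 0, 0, 0, 0, 0],
    [0.48, 0, 0, 0, 0, 0, 0],
    [0.48, 0, 0, 0, 0, 0, 0],
    [0.48, 0, 0, 0, 0, 0, 0],
    [0.48, 0, 0, -0.02, 0, 0, 0],
    [0.48, 0, 0, -0.04, 0, 0, 0],
    [0.7, 0, 0, -0.04, 0, 0, 0],
    [0.7, 0, 0, -0.04, 0, 0, 0],
    [0.7, 0, 0, 0, 0, 0, 0],
    [0.7, 0, 0, 0, 0, 0, 0],
  ],
)

```text
time_s: 29.92
tcp_pos: [0.5261, -0.2756, 0.1798]
eef_rot: [179.8, 0.3, 136.3]
contact_force: [0.1, -0.2, -1.6]
gripper_width: 0.0599
gripper_force: 0.0
```

Run:
```python
from h import *
for n in("wrist","scene"):
    c=capture(n);faces(c,.02,.045,(.3,.68,-.5,-.13),thr=100)
rim(c,.07,.088,(.3,.68,-.5,-.145),"lower")
bars(c)
plan((436.5,277,160,-147.5),(436.5,277,27,-147.5))
```

```text
face [ 471.  -315.7  252.7  157.2   46.7] z 0.0309 px 8194 [ 36  99 368 216]
face [ 515.6 -265.1  119.4   32.1  -43.5] z 0.0305 px 6669 [296 125  46 157]
face [ 573.3 -134.9   20.9    9.6   -0. ] z 0.0394 px 755 [488 126  40  32]
face [ 6.71e+02 -1.35e+02  1.79e+01  9.90e+00  1.00e-01] z 0.038 px 633 [564 222  39  32]
face [ 500.8 -397.1   15.1    1.9   46.4] z 0.0301 px 199 [182 300  20  16]
face [ 516.3 -261.2  120.1   37.6  -44.3] z 0.0305 px 352 [188 208  45  19]
face [ 553.7 -219.6  172.9   27.2  -36.2] z 0.0298 px 327 [181 218  64  24]
lower [ 471.2 -311.9  261.   176.4   46.6] 802
[179  40  36  48 283] [ 553.  -139.5   66.9   25.8   -6.7] ztop 0.5849
[591 158  49  19 228] [-1127.7   827.3   223.6    39.5   -89.9] ztop -0.5819
[628 179  12  34 205] [-1035.2   928.1   114.2    49.2     8.3] ztop -0.5805
[187 208  47  22 386] [ 518.9 -258.4  119.3   40.8  -45.3] ztop 0.0311
[285 214  65  48 681] [416.6 -17.6 123.4  36.7  77. ] ztop 0.0266
[390 263  21  48 654] [437.6 279.  121.9  33.7  32.2] ztop 0.0278
[ 428  271   37   55 1088] [420.2 393.3 123.7  47.1  44.4] ztop 0.0574
t 30.0 at [ 524. -275.  176.] rpy [ 1.7996e+02 -2.0000e-02  1.3626e+02] w 0.061 F [-1.1 -0.  -1.4]
(436.5, 277, 160, -147.5) | turn 11 x az -0.077 | shift 14 x [-0.0159, 0.0366, 0.0011] total [-222.8, 512.6, 16.0]
(436.5, 277, 27, -147.5) | turn 0 x az -0.0 | shift 4 x [-0.0, 0.0, 0.0332] total [-0.0, 0.0, 133.0]
```

Request:
apply_moves(
  targets=[
    [0.5, 0, 0, 0, 0, 0, -0.077],
    [0.5, 0, 0, 0, 0, 0, -0.077],
    [0.5, 0, 0, 0, 0, 0, -0.077],
    [0.5, 0, 0, 0, 0, 0, -0.077],
    [0.5, 0, 0, 0, 0, 0, -0.077],
    [0.5, 0, 0, 0, 0, 0, -0.077],
    [0.5, 0, 0, 0, 0, 0, -0.077],
    [0.5, 0, 0, 0, 0, 0, -0.077],
    [0.5, 0, 0, 0, 0, 0, -0.077],
    [0.5, 0, 0, 0, 0, 0, -0.077],
    [0.5, 0, 0, 0, 0, 0, -0.077],
  ],
)

```text
time_s: 30.93
tcp_pos: [0.5234, -0.275, 0.174]
eef_rot: [179.8, -0.1, -147.2]
contact_force: [0.8, -0.1, -0.2]
gripper_width: 0.044
gripper_force: 0.0
```

Request:
apply_moves(
  targets=[
    [0.5, -0.0168, 0.0366, 0, 0, 0, 0],
    [0.5, -0.0168, 0.0366, 0, 0, 0, 0],
    [0.5, -0.0168, 0.0366, 0, 0, 0, 0],
    [0.5, -0.0168, 0.0366, 0, 0, 0, 0],
    [0.5, -0.0168, 0.0366, 0, 0, 0, 0],
    [0.5, -0.0168, 0.0366, 0, 0, 0, 0],
    [0.5, -0.0168, 0.0366, 0, 0, 0, 0],
    [0.5, -0.0168, 0.0366, 0, 0, 0, 0],
    [0.5, -0.0168, 0.0366, 0, 0, 0, 0],
    [0.5, -0.0168, 0.0366, 0, 0, 0, 0],
    [0.5, -0.0168, 0.0366, 0, 0, 0, 0],
    [0.5, -0.0168, 0.0366, 0, 0, 0, 0],
    [0.5, -0.0168, 0.0366, 0, 0, 0, 0],
    [0.5, -0.0168, 0.0366, 0, 0, 0, 0],
    [0.5, 0, 0, 0, 0, 0, 0],
    [0.5, 0, 0, 0, 0, 0, 0],
    [0.5, 0, 0, 0, 0, 0, 0],
  ],
)

```text
time_s: 32.35
tcp_pos: [0.4465, 0.2829, 0.1747]
eef_rot: [-180.0, -0.2, -147.5]
contact_force: [-0.3, 0.4, -0.5]
gripper_width: 0.044
gripper_force: 0.0
```

Run:
```python
from h import *
c=capture("wrist");faces(c,.018,.034,(.3,.6,.15,.45))
plan((446.5,283.5,27,-147.5))
```

```text
face [432.7 274.3 120.6  32.1  32.5] z 0.0264 px 6753 [296 125  45 159]
t 32.4 at [446.8 282.4 175.1] rpy [ 1.7999e+02 -1.3000e-01 -1.4751e+02] w 0.0438 F [-0.  -0.4 -0.8]
(446.5, 283.5, 27, -147.5) | turn 1 x az -0.0001 | shift 4 x [-0.0001, 0.0003, 0.037] total [-0.3, 1.1, 148.1]
```

Request:
apply_moves(
  targets=[
    [0.5, 0, 0, 0.037, 0, 0, 0],
    [0.5, 0, 0, 0.037, 0, 0, 0],
    [0.5, 0, 0, 0.037, 0, 0, 0],
    [0.5, 0, 0, 0.022, 0, 0, 0],
    [0.5, 0, 0, 0.0145, 0, 0, 0],
    [0.5, 0, 0, 0, 0, 0, 0],
    [0.5, 0, 0, 0, 0, 0, 0],
    [0.2, 0, 0, 0, 0, 0, 0],
    [0.2, 0, 0, 0, 0, 0, 0],
    [0.2, 0, 0, 0, 0, 0, 0],
    [0.2, 0, 0, 0, 0, 0, 0],
    [0.2, 0, 0, 0, 0, 0, 0],
    [0.2, 0, 0, 0, 0, 0, 0],
    [0.2, 0, 0, -0.01, 0, 0, 0],
    [0.2, 0, 0, -0.03, 0, 0, 0],
    [0.2, 0, 0, -0.04, 0, 0, 0],
    [0.2, 0, 0, -0.04, 0, 0, 0],
    [0.2, 0, 0, -0.04, 0, 0, 0],
    [0.2, 0, 0, 0, 0, 0, 0],
    [0.2, 0, 0, 0, 0, 0, 0],
  ],
)

```text
time_s: 34.07
tcp_pos: [0.4479, 0.2844, 0.192]
eef_rot: [179.8, 0.3, -147.5]
contact_force: [-0.1, 1.0, -3.2]
gripper_width: 0.0318
gripper_force: 30.0
```

Request:
apply_moves(
  targets=[
    [0.2, 0, 0, 0, 0, 0, 0.0769],
    [0.2, 0, 0, 0, 0, 0, 0.0769],
    [0.2, 0, 0, 0, 0, 0, 0.0769],
    [0.2, 0, 0, 0, 0, 0, 0.0769],
    [0.2, 0, 0, 0, 0, 0, 0.0769],
    [0.2, 0, 0, 0, 0, 0, 0.0769],
    [0.2, 0, 0, 0, 0, 0, 0.0769],
    [0.2, 0, 0, 0, 0, 0, 0.0769],
    [0.2, 0, 0, 0, 0, 0, 0.0769],
    [0.2, 0, 0, 0, 0, 0, 0.0769],
    [0.2, 0, 0, 0, 0, 0, 0.0769],
  ],
)

```text
time_s: 34.98
tcp_pos: [0.4757, 0.2558, 0.184]
eef_rot: [179.8, -4.4, 139.7]
contact_force: [0.3, 0.8, -1.7]
gripper_width: 0.0318
gripper_force: 30.0
```

Request:
apply_moves(
  targets=[
    [0.2, -0.026, -0.0284, 0, 0, 0, 0],
    [0.2, -0.026, -0.0284, 0, 0, 0, 0],
    [0.2, -0.026, -0.0284, 0, 0, 0, 0],
    [0.2, -0.026, -0.0284, 0, 0, 0, 0],
    [0.2, -0.026, -0.0284, 0, 0, 0, 0],
    [0.2, -0.026, -0.0284, 0, 0, 0, 0],
    [0.2, -0.026, -0.0284, 0, 0, 0, 0],
    [0.2, -0.026, -0.0284, 0, 0, 0, 0],
    [0.2, -0.026, -0.0284, 0, 0, 0, 0],
    [0.2, -0.026, -0.0284, 0, 0, 0, 0],
    [0.2, -0.026, -0.0284, 0, 0, 0, 0],
    [0.2, -0.026, -0.0284, 0, 0, 0, 0],
    [0.2, -0.026, -0.0284, 0, 0, 0, 0],
    [0.2, -0.026, -0.0284, 0, 0, 0, 0],
    [0.2, -0.026, -0.0284, 0, 0, 0, 0],
    [0.2, -0.026, -0.0284, 0, 0, 0, 0],
    [0.2, -0.026, -0.0284, 0, 0, 0, 0],
    [0.2, 0, 0, 0, 0, 0, 0],
    [0.2, 0, 0, 0, 0, 0, 0],
    [0.2, 0, 0, 0, 0, 0, 0],
  ],
)

```text
time_s: 36.65
tcp_pos: [0.5, -0.3974, 0.1473]
eef_rot: [179.7, -4.5, 139.7]
contact_force: [0.3, 0.2, -1.8]
gripper_width: 0.0317
gripper_force: 30.0
```

Run:
```python
from h import *
plan((434.2,-371.1,37,136.4))
c=capture("wrist");cv2.imwrite("pics/w5.png",c["frame"][:,:,::-1]);rim(c,.07,.088,(.28,.68,-.5,-.13),"lower"); faces(c,.15,.21,thr=1000); faces(c,.02,.04,(.3,.68,-.5,-.13))
```

```text
t 36.6 at [ 500.  -397.4  147.3] rpy [179.7   -4.5  139.65] w 0.0317 F [ 0.3  0.2 -1.8]
(434.2, -371.1, 37, 136.4) | turn 1 x az 0.0361 | shift 4 x [0.0165, -0.0066, 0.0276] total [65.8, -26.3, 110.3]
lower [ 478.1 -321.3  253.6  158.4   46.8] 13535
face [ 444.1 -457.3   21.     3.8  -39.8] z 0.1995 px 1419 [  0 371  34  52]
face [ 548.6 -334.4   21.4    3.   -39.7] z 0.2008 px 1626 [602 371  38  52]
face [ 515.7 -265.4  120.2   32.9  -43.4] z 0.0303 px 10185 [449  43  80 192]
```

```bash
cat >> h.py <<'E'
def fix(yaw):
    from scipy.spatial.transform import Rotation as R
    s=get_state(); a=R.from_euler("xyz",s["eef_rot"],degrees=True); b=R.from_euler("xyz",[180,0,yaw],degrees=True)
    print("fix turn",((a.inv()*b).as_rotvec(degrees=True)/90).round(4),"joints",s["joints"].round(1))
E
python3 - <<'E'
from h import *
fix(136.4)
c=capture("wrist"); faces(c,.12,.165,thr=1000)
E
```

```text
fix turn [ 0.0021 -0.0495  0.0367] joints [ -22.    23.9   -7.    -1.9  -63.3 -107.4]
face [ 472.8 -373.4   83.7   34.   -40.3] z 0.1475 px 17587 [273 124  90 211]
face [ 475.8 -409.1   13.2    7.8   12.9] z 0.1494 px 1010 [238 287  34  38]
face [ 524.  -418.1   32.1   20.1   49.6] z 0.1418 px 2711 [281 371  74  37]
```

View pics/w5.png

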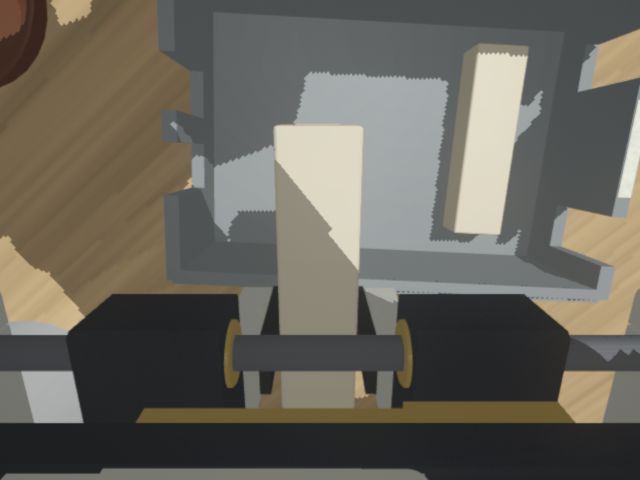

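The wrist view shows the second bar still held (273–363, 125+) but tilted and set back from the tote. The first bar lies flat in the tote at (490,140).

Request:
apply_moves(
  targets=[
    [0.2, 0, 0, 0, 0.002, -0.0495, 0.0367],
    [0.2, 0.022, -0.0087, 0, 0, 0, 0],
    [0.2, 0.022, -0.0087, 0, 0, 0, 0],
    [0.2, 0.022, -0.0087, 0, 0, 0, 0],
    [0.2, 0, 0, 0.02, 0, 0, 0],
    [0.2, 0, 0, 0, 0, 0, 0],
    [0.2, 0, 0, 0, 0, 0, 0],
  ],
)

```text
time_s: 37.33
tcp_pos: [0.4354, -0.3703, 0.1291]
eef_rot: [180.0, 0.1, 136.5]
contact_force: [0.5, 0.1, -2.3]
gripper_width: 0.0315
gripper_force: 30.0
```

Run:
```python
from h import *
plan((434.2,-371.1,37,136.4));fix(136.4)
c=capture("wrist"); faces(c,.10,.14,thr=1000)
```

```text
t 37.3 at [ 435.4 -370.3  129.1] rpy [1.8000e+02 9.0000e-02 1.3651e+02] w 0.0315 F [ 0.5  0.1 -2.3]
(434.2, -371.1, 37, 136.4) | turn 1 x az 0.0012 | shift 3 x [0.0001, -0.0005, 0.0307] total [0.3, -1.4, 92.1]
fix turn [0.     0.001  0.0012] joints [ -20.8   16.8  -21.5    0.   -51.7 -112.8]
face [ 409.5 -346.    84.    33.5  -43.3] z 0.1254 px 17590 [273 124  90 211]
face [ 458.  -392.9   32.1   20.3   45. ] z 0.1254 px 2706 [281 371  74  37]
```

Request:
apply_moves(
  targets=[
    [0.2, 0, 0, 0.03, 0, 0, 0],
    [0.2, 0, 0, 0.03, 0, 0, 0],
    [0.2, 0, 0, 0.018, 0, 0, 0],
    [0.2, 0, 0, 0.01, 0, 0, 0],
    [0.2, 0, 0, 0.003, 0, 0, 0],
    [0.2, 0, 0, 0.001, 0, 0, 0],
    [0.2, 0, 0, 0, 0, 0, 0],
    [0.2, 0, 0, 0, 0, 0, 0],
  ],
)

```text
time_s: 38.05
tcp_pos: [0.4367, -0.3719, 0.0383]
eef_rot: [179.9, 0.3, 136.4]
contact_force: [-0.4, 0.6, -2.6]
gripper_width: 0.0317
gripper_force: 30.0
```

Request:
apply_moves(
  targets=[
    [0.48, 0, 0, 0, 0, 0, 0],
    [0.48, 0, 0, 0, 0, 0, 0],
    [0.48, 0, 0, 0, 0, 0, 0],
    [0.48, 0, 0, 0, 0, 0, 0],
    [0.48, 0, 0, -0.02, 0, 0, 0],
    [0.48, 0, 0, -0.04, 0, 0, 0],
    [0.7, 0, 0, -0.04, 0, 0, 0],
    [0.7, 0, 0, -0.04, 0, 0, 0],
    [0.7, 0, 0, 0, 0, 0, 0],
    [0.7, 0, 0, 0, 0, 0, 0],
  ],
)

```text
time_s: 38.88
tcp_pos: [0.4367, -0.3719, 0.1803]
eef_rot: [179.9, 0.5, 136.4]
contact_force: [-0.9, -0.0, -0.6]
gripper_width: 0.0601
gripper_force: 0.0
```

Run:
```python
from h import *
c=capture("wrist");faces(c,.02,.045,(.3,.6,-.5,-.16),thr=1000)
c=capture("scene");bars(c)
c=capture("top");faces(c,.02,.034,(.3,.6,-.15,.1),thr=100)
plan((416,-19,175,-103),(471,-315,175,-43.6))
```

```text
face [ 422.9 -360.8  119.6   32.   -43.9] z 0.0305 px 6706 [295 120  45 158]
face [ 378.  -395.2   98.6    8.3  -43.4] z 0.0306 px 1193 [233 123  18 139]
face [ 515.4 -265.3  119.2   33.1  -43.5] z 0.0302 px 7407 [460 122  68 157]
face [ 489.9 -408.7   90.3    1.9   46.6] z 0.032 px 1364 [276 296 110  17]
[157   8  35  39 216] [ 490.1 -243.8   60.9   26.7  -13. ] ztop 0.5854
[591 158  49  19 227] [-1128.3   826.9   222.6    38.9   -89.9] ztop -0.5821
[183 175  44  21 553] [ 426.3 -354.7  118.9   41.1  -44.6] ztop 0.0303
[628 179  12  34 199] [-981.8  936.   223.    49.2    8.3] ztop -0.5808
[187 208  47  22 392] [ 518.7 -259.1  118.7   38.2  -44.2] ztop 0.0314
[285 214  39  36 609] [417.  -17.5 123.1  36.6  77.1] ztop 0.0272
[ 428  271   37   55 1123] [420.1 393.1 123.   46.9  44.5] ztop 0.0577
face [417.  -22.2 120.6  32.   77.2] z 0.0263 px 814 [339 280  57  26]
t 39.0 at [ 434.7 -370.8  176. ] rpy [1.7999e+02 5.0000e-02 1.3640e+02] w 0.0614 F [-0.5 -0.2 -0.2]
(416, -19, 175, -103) | turn 18 x az -0.0744 | shift 9 x [-0.0376, 0.0108, 0.0001] total [-338.6, 97.3, 1.0]
(471, -315, 175, -43.6) | turn 9 x az -0.0733 | shift 8 x [0.0305, 0.0221, -0.0] total [244.0, 176.4, -0.0]
```

Request:
apply_moves(
  targets=[
    [0.7, 0, 0, 0, 0, 0, -0.0744],
    [0.7, 0, 0, 0, 0, 0, -0.0744],
    [0.7, 0, 0, 0, 0, 0, -0.0744],
    [0.7, 0, 0, 0, 0, 0, -0.0744],
    [0.7, 0, 0, 0, 0, 0, -0.0744],
    [0.7, 0, 0, 0, 0, 0, -0.0744],
    [0.7, 0, 0, 0, 0, 0, -0.0744],
    [0.7, 0, 0, 0, 0, 0, -0.0744],
    [0.7, 0, 0, 0, 0, 0, -0.0744],
    [0.7, 0, 0, 0, 0, 0, -0.0744],
    [0.7, 0, 0, 0, 0, 0, -0.0744],
    [0.7, 0, 0, 0, 0, 0, -0.0744],
    [0.7, 0, 0, 0, 0, 0, -0.0744],
    [0.7, 0, 0, 0, 0, 0, -0.0744],
    [0.7, 0, 0, 0, 0, 0, -0.0744],
    [0.7, 0, 0, 0, 0, 0, -0.0744],
    [0.7, 0, 0, 0, 0, 0, -0.0744],
    [0.7, 0, 0, 0, 0, 0, -0.0744],
  ],
)

```text
time_s: 40.53
tcp_pos: [0.4345, -0.3709, 0.1751]
eef_rot: [179.9, -0.0, -102.7]
contact_force: [0.1, -0.1, 0.5]
gripper_width: 0.0615
gripper_force: 0.0
```

Request:
apply_moves(
  targets=[
    [0.7, -0.0376, 0.0108, 0, 0, 0, 0],
    [0.7, -0.0376, 0.0108, 0, 0, 0, 0],
    [0.7, -0.0376, 0.0108, 0, 0, 0, 0],
    [0.7, -0.0376, 0.0108, 0, 0, 0, 0],
    [0.7, -0.0376, 0.0108, 0, 0, 0, 0],
    [0.7, -0.0376, 0.0108, 0, 0, 0, 0],
    [0.7, -0.0376, 0.0108, 0, 0, 0, 0],
    [0.7, -0.0376, 0.0108, 0, 0, 0, 0],
    [0.7, -0.0376, 0.0108, 0, 0, 0, 0],
    [0.7, 0, 0, 0, 0, 0, 0],
    [0.7, 0, 0, 0, 0, 0, 0],
    [0.7, 0, 0, 0, 0, 0, 0],
  ],
)

```text
time_s: 41.53
tcp_pos: [0.4165, -0.0195, 0.1756]
eef_rot: [-180.0, -0.1, -103.0]
contact_force: [0.5, 0.1, 0.9]
gripper_width: 0.0615
gripper_force: 0.0
```

Run:
```python
from h import *
plan((416.5,-20,27,-103));fix(-103)
c=capture("wrist");faces(c,.015,.034,(.3,.6,-.15,.1),thr=1000)
```

```text
t 41.5 at [416.5 -19.5 175.6] rpy [-1.7997e+02 -1.2000e-01 -1.0296e+02] w 0.0615 F [0.5 0.1 0.9]
(416.5, -20, 27, -103) | turn 1 x az 0.0004 | shift 4 x [0.0001, -0.0, 0.0371] total [0.5, -0.1, 148.6]
fix turn [-0.0003 -0.0014  0.0004] joints [ 24.8  -0.9 -36.    0.1 -55.  -37.9]
face [550.7 -57.4 130.6   2.3  89.9] z 0.0248 px 2150 [ 94 134  73 160]
face [413.6 -22.8 119.5  32.1  77.2] z 0.0265 px 6457 [298 143  44 154]
```

Request:
apply_moves(
  targets=[
    [0.7, 0, 0, 0.037, 0, 0, 0],
    [0.7, 0, 0, 0.037, 0, 0, 0],
    [0.7, 0, 0, 0.037, 0, 0, 0],
    [0.7, 0, 0, 0.025, 0, 0, 0],
    [0.7, 0, 0, 0.0125, 0, 0, 0],
    [0.7, 0, 0, 0, 0, 0, 0],
    [0.2, 0, 0, 0, 0, 0, 0],
    [0.2, 0, 0, 0, 0, 0, 0],
    [0.2, 0, 0, 0, 0, 0, 0],
    [0.2, 0, 0, 0, 0, 0, 0],
    [0.2, 0, 0, 0, 0, 0, 0],
    [0.2, 0, 0, 0, 0, 0, 0],
    [0.2, 0, 0, 0, 0, 0, 0],
    [0.2, 0, 0, -0.01, 0, 0, 0],
    [0.2, 0, 0, -0.03, 0, 0, 0],
    [0.2, 0, 0, -0.04, 0, 0, 0],
    [0.2, 0, 0, -0.04, 0, 0, 0],
    [0.2, 0, 0, -0.03, 0, 0, 0],
    [0.2, 0, 0, 0, 0, 0, 0],
    [0.2, 0, 0, 0, 0, 0, 0],
  ],
)

```text
time_s: 43.25
tcp_pos: [0.4179, -0.0191, 0.1798]
eef_rot: [-179.6, 0.1, -103.0]
contact_force: [-0.8, 0.1, -2.7]
gripper_width: 0.0319
gripper_force: 30.0
```

Run:
```python
from h import *
plan((470,-314,150,-43.6));fix(-103)
```

```text
t 43.2 at [417.9 -19.1 179.8] rpy [-1.7964e+02  1.4000e-01 -1.0305e+02] w 0.0319 F [-0.8  0.1 -2.7]
(470, -314, 150, -43.6) | turn 9 x az -0.0734 | shift 8 x [0.0301, 0.0222, 0.0037] total [241.1, 177.6, 29.8]
fix turn [-0.004   0.0016 -0.0005] joints [ 24.8  -1.3 -35.7   0.1 -55.3 -37.9]
```

Request:
apply_moves(
  targets=[
    [0.2, 0, 0, 0, 0, 0, -0.0734],
    [0.2, 0, 0, 0, 0, 0, -0.0734],
    [0.2, 0, 0, 0, 0, 0, -0.0734],
    [0.2, 0, 0, 0, 0, 0, -0.0734],
    [0.2, 0, 0, 0, 0, 0, -0.0734],
    [0.2, 0, 0, 0, 0, 0, -0.0734],
    [0.2, 0, 0, 0, 0, 0, -0.0734],
    [0.2, 0, 0, 0, 0, 0, -0.0734],
    [0.2, 0, 0, 0, 0, 0, -0.0734],
    [0.2, 0.0302, 0.0222, 0, 0, 0, 0],
    [0.2, 0.0302, 0.0222, 0, 0, 0, 0],
    [0.2, 0.0302, 0.0222, 0, 0, 0, 0],
    [0.2, 0.0302, 0.0222, 0, 0, 0, 0],
    [0.2, 0.0302, 0.0222, 0, 0, 0, 0],
    [0.2, 0.0302, 0.0222, 0, 0, 0, 0],
    [0.2, 0.0302, 0.0222, 0, 0, 0, 0],
    [0.2, 0.0302, 0.0222, 0, 0, 0, 0],
    [0.2, 0, 0, 0.02, 0, 0, 0],
    [0.2, 0, 0, 0, 0, 0, 0],
    [0.2, 0, 0, 0, 0, 0, 0],
  ],
)

```text
time_s: 44.92
tcp_pos: [0.4674, -0.3146, 0.1556]
eef_rot: [179.9, 0.2, -43.7]
contact_force: [0.5, 0.3, -2.5]
gripper_width: 0.0316
gripper_force: 30.0
```

Run:
```python
from h import *
plan((470,-314,32,-43.6));fix(-43.6)
c=capture("wrist");faces(c,.02,.045,(.3,.6,-.5,-.16),thr=1000);faces(c,.13,.18,thr=1000)
```

```text
t 44.9 at [ 467.4 -314.6  155.6] rpy [179.88   0.19 -43.69] w 0.0316 F [ 0.5  0.3 -2.5]
(470, -314, 32, -43.6) | turn 1 x az -0.001 | shift 4 x [0.0004, -0.0005, 0.0309] total [1.5, -2.2, 123.6]
fix turn [ 0.0013  0.0021 -0.001 ] joints [-14.   14.6 -20.5   0.  -55.2  60.3]
face [ 398.6 -411.8  129.3   13.8  -39.7] z 0.0307 px 3107 [469 114  38 180]
face [ 560.5 -231.9  116.1    9.9  -42.8] z 0.0305 px 2712 [118 136  41 158]
face [ 520.7 -269.3  107.8   32.5  -43.4] z 0.0304 px 7096 [187 146  59 152]
face [ 428.3 -365.3  107.    32.7  -43.9] z 0.0306 px 6898 [380 147  57 151]
face [ 487.7 -335.4   68.8   35.1  -43.7] z 0.1533 px 14569 [274 160  88 175]
face [ 491.1 -304.3   12.9    8.     9.8] z 0.1587 px 1298 [238 287  35  48]
face [ 457.7 -339.9   12.5    7.3   78.4] z 0.1587 px 1260 [364 287  34  48]
face [ 444.5 -293.2   32.1   20.2   46.3] z 0.1536 px 2741 [280 371  76  37]
```

Request:
apply_moves(
  targets=[
    [0.2, 0.001, -0.003, 0.035, 0, 0, 0],
    [0.2, 0, 0, 0.035, 0, 0, 0],
    [0.2, 0, 0, 0.025, 0, 0, 0],
    [0.2, 0, 0, 0.015, 0, 0, 0],
    [0.2, 0, 0, 0.01, 0, 0, 0],
    [0.2, 0, 0, 0, 0, 0, 0],
    [0.2, 0, 0, 0, 0, 0, 0],
  ],
)

```text
time_s: 45.55
tcp_pos: [0.4732, -0.3131, 0.0392]
eef_rot: [-180.0, -0.2, -43.5]
contact_force: [-0.2, -0.2, -1.4]
gripper_width: 0.0319
gripper_force: 30.0
```

Request:
apply_moves(
  targets=[
    [0.2, 0, 0, 0.004, 0, 0, 0],
    [0.2, 0, 0, 0, 0, 0, 0],
    [0.2, 0, 0, 0, 0, 0, 0],
    [0.47, 0, 0, 0, 0, 0, 0],
    [0.47, 0, 0, 0, 0, 0, 0],
    [0.47, 0, 0, 0, 0, 0, 0],
    [0.47, 0, 0, 0, 0, 0, 0],
    [0.47, 0, 0, -0.02, 0, 0, 0],
    [0.47, 0, 0, -0.04, 0, 0, 0],
    [0.47, 0, 0, -0.04, 0, 0, 0],
    [0.5, 0, 0, -0.04, 0, 0, 0],
    [0.5, 0, 0, 0, 0, 0, 0],
    [0.5, 0, 0, 0, 0, 0, 0],
  ],
)

```text
time_s: 46.63
tcp_pos: [0.4739, -0.3139, 0.1777]
eef_rot: [-179.8, -0.5, -43.6]
contact_force: [1.2, -0.1, -0.2]
gripper_width: 0.0437
gripper_force: 0.0
```

Run:
```python
from h import *
c=capture("wrist");faces(c,.02,.045,(.3,.6,-.5,-.16),thr=1000); rim(c,.07,.088,(.28,.68,-.5,-.13),"lower")
c=capture("scene");bars(c);rim(c,.07,.088,(.3,.68,-.5,-.145),"lower");rim(c,.045,.068,(.52,.75,-.15,.13),"upper")
cv2.imwrite("pics/s4.png",c["frame"][:,:,::-1])
plan((624,-9,170,0),(624,-9,77,0),(624,-9,240,0),(471,-315,240,-43.6))
```

```text
face [ 474.8 -316.2  119.9   32.1  -43.7] z 0.0305 px 6531 [297 145  45 155]
face [ 516.6 -265.4  119.1   32.6  -43.4] z 0.0304 px 6070 [206 152  53 154]
face [ 423.7 -360.7  119.9   32.7  -43.9] z 0.0306 px 6118 [382 154  54 154]
lower [ 491.9 -334.2  253.5  119.4   47. ] 12318
[177  24  34  43 242] [ 512.5 -180.    61.3   24.5   -9.8] ztop 0.583
[591 158  49  19 227] [-1127.9   828.    222.3    39.5   -89.9] ztop -0.582
[184 175  43  20 547] [ 426.2 -354.7  118.8   41.6  -45.3] ztop 0.0303
[628 179  12  34 202] [-981.1  936.   222.3   49.2    8.3] ztop -0.5806
[183 192  45  21 580] [ 478.9 -309.   119.3   43.1  -43.6] ztop 0.0306
[187 208  47  22 389] [ 519.6 -258.3  118.7   40.3  -43.3] ztop 0.0311
[ 428  271   37   55 1114] [420.2 393.2 123.4  47.2  44.5] ztop 0.0576
lower [ 471.  -312.1  258.9  176.1   46.7] 811
upper [6.498e+02 2.000e-01 2.429e+02 2.005e+02 8.950e+01] 1361
t 46.7 at [ 471.9 -313.2  174.2] rpy [-1.7996e+02 -1.2000e-01 -4.3620e+01] w 0.0433 F [-0.3 -0.3 -1.5]
(624, -9, 170, 0) | turn 7 x az -0.0692 | shift 9 x [0.0169, -0.0338, 0.0005] total [152.1, -304.2, 4.2]
(624, -9, 77, 0) | turn 0 x az 0.0 | shift 3 x [0.0, 0.0, 0.031] total [0.0, 0.0, 93.0]
(624, -9, 240, 0) | turn 0 x az 0.0 | shift 5 x [0.0, 0.0, -0.0326] total [0.0, 0.0, -163.0]
(471, -315, 240, -43.6) | turn 7 x az 0.0692 | shift 9 x [0.0111, 0.0363, -0.0] total [100.2, 327.1, -0.0]
```

View pics/s4.png

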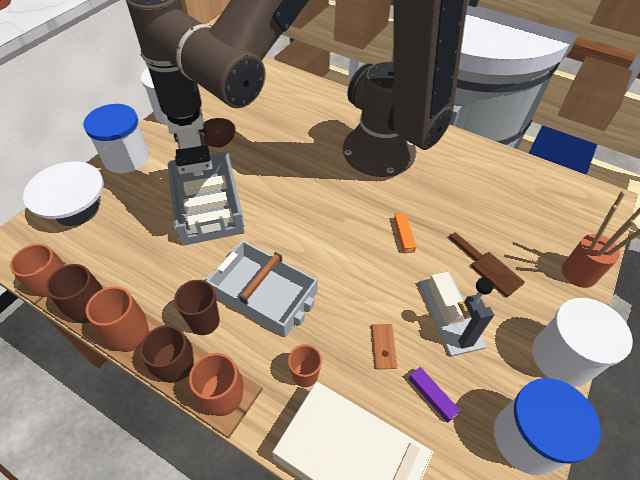

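The three bars lie flat side by side in the lower tote at about (207,195). The upper tote stands on the table at (262,287), its label end at left (228,262) and handle at (262,277). The sample is still on the gauge at (447,290).

Request:
apply_moves(
  targets=[
    [0.5, 0, 0, 0, 0, 0, -0.0692],
    [0.5, 0, 0, 0, 0, 0, -0.0692],
    [0.5, 0, 0, 0, 0, 0, -0.0692],
    [0.5, 0, 0, 0, 0, 0, -0.0692],
    [0.5, 0, 0, 0, 0, 0, -0.0692],
    [0.5, 0, 0, 0, 0, 0, -0.0692],
    [0.5, 0, 0, 0, 0, 0, -0.0692],
    [0.5, 0.0169, -0.0338, 0, 0, 0, 0],
    [0.5, 0.0169, -0.0338, 0, 0, 0, 0],
    [0.5, 0.0169, -0.0338, 0, 0, 0, 0],
    [0.5, 0.0169, -0.0338, 0, 0, 0, 0],
    [0.5, 0.0169, -0.0338, 0, 0, 0, 0],
    [0.5, 0.0169, -0.0338, 0, 0, 0, 0],
    [0.5, 0.0169, -0.0338, 0, 0, 0, 0],
    [0.5, 0.0169, -0.0338, 0, 0, 0, 0],
    [0.5, 0.0169, -0.0338, 0, 0, 0, 0],
    [0.5, 0, 0, 0, 0, 0, 0],
    [0.5, 0, 0, 0, 0, 0, 0],
    [0.5, 0, 0, 0, 0, 0, 0],
  ],
)

```text
time_s: 48.32
tcp_pos: [0.6235, -0.0092, 0.1724]
eef_rot: [179.9, 0.1, 0.0]
contact_force: [0.3, 0.5, -0.3]
gripper_width: 0.0439
gripper_force: 0.0
```

Run:
```python
from h import *
plan((624,-9,77,0)); fix(0)
c=capture("wrist"); handle(c,.07,.1); rim(c,.05,.066,(.5,.75,-.15,.13),"upper")
c=capture("top"); rim(c,.07,.088,(.3,.68,-.5,-.145),"lower")
P=cloud(c); m=(P[...,2]>.068)&(P[...,2]<.09)&(P[...,0]>.3)&(P[...,0]<.65)&(P[...,1]<-.145)&(P[...,1]>-.48)
v,u=np.nonzero(m);print("rim ray",rect(np.array([ray(c,a,b,.08)[:2] for a,b in zip(u,v)])).round(1)); cv2.imwrite("pics/t5.png",c["frame"][:,:,::-1])
```

```text
t 48.3 at [623.5  -9.2 172.4] rpy [1.7988e+02 8.0000e-02 3.0000e-02] w 0.0439 F [ 0.3  0.5 -0.3]
(624, -9, 77, 0) | turn 1 x az 0.0003 | shift 3 x [0.0002, -0.0001, 0.0318] total [0.5, -0.2, 95.4]
fix turn [0.0014 0.0009 0.0003] joints [ 17.1  18.9 -11.8   0.1 -59.4  72.8]
handle [ 741.6 -110.8   47.    10.3  -36.5] 0.0857 [ 474    0   81   70 1777]
upper [651.3  -9.6 227.6 197.1 -90. ] 9868
lower [ 474.4 -314.6  253.3  178.2   46.8] 1879
rim ray [ 473.4 -312.3  254.3  176.5   46.7]
```

Run:
```python
from h import *
c=capture("wrist"); P=cloud(c)
for y0,y1 in((-.09,-.03),(.03,.09)):
    m=(P[...,2]>.054)&(P[...,2]<.066)&(P[...,1]>y0)&(P[...,1]<y1)&(P[...,0]>.53)&(P[...,0]<.71)
    x=P[m][:,0]; print(m.sum(),np.percentile(x,[0.5,50,99.5]).round(4), np.percentile(x[x<.62],[1,99]).round(4) if (x<.62).any() else "", np.percentile(x[x>.62],[1,99]).round(4) if (x>.62).any() else "")
h=cv2.cvtColor(c["frame"],cv2.COLOR_RGB2HSV)
m=(h[...,0]<15)&(h[...,1]>110)&(P[...,2]>.07)&(P[...,2]<.1)&(P[...,0]>.54)&(P[...,0]<.70)&(abs(P[...,1])<.05)
print("handle",rect(P[m][:,:2]).round(1))
cv2.imwrite("pics/w6.png",c["frame"][:,:,::-1])
```

```text
954 [0.5531 0.6936 0.6961] [0.5528 0.5562] [0.6918 0.6961]
775 [0.692  0.694  0.6963]  [0.692  0.6963]
handle [ 6.292e+02 -9.700e+00  1.232e+02  1.050e+01 -2.000e-01]
```

View pics/w6.png

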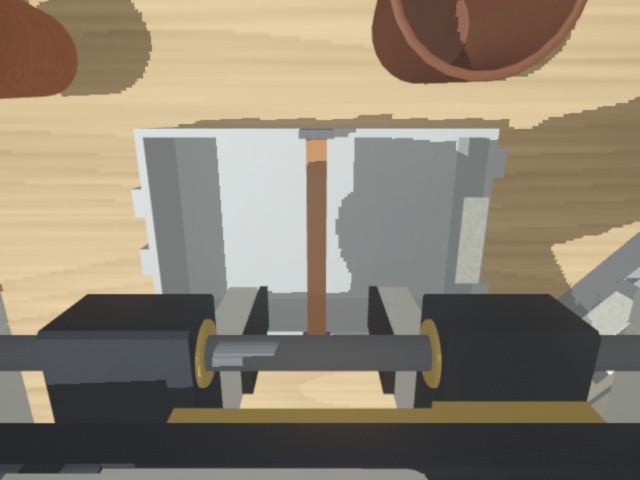

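The wrist view shows the upper tote on the table, its handle vertical at column 317 centred between the open fingers. The lugs and label are clear.

Request:
apply_moves(
  targets=[
    [0.5, 0.001, 0, 0.035, 0, 0, 0],
    [0.5, 0, 0, 0.03, 0, 0, 0],
    [0.5, 0, 0, 0.02, 0, 0, 0],
    [0.5, 0, 0, 0.01, 0, 0, 0],
    [0.5, 0, 0, 0, 0, 0, 0],
    [0, 0, 0, 0, 0, 0, 0],
    [0, 0, 0, 0, 0, 0, 0],
    [0, 0, 0, 0, 0, 0, 0],
    [0, 0, 0, 0, 0, 0, 0],
    [0, 0, 0, 0, 0, 0, 0],
    [0, 0, 0, 0, 0, 0, 0],
    [0, 0, 0, 0, 0, 0, 0],
    [0, 0, 0, -0.02, 0, 0, 0],
    [0, 0, 0, -0.03, 0, 0, 0],
    [0, 0, 0, -0.03, 0, 0, 0],
    [0, 0, 0, -0.035, 0, 0, 0],
    [0, 0, 0, -0.03, 0, 0, 0],
    [0, 0, 0, 0, 0, 0, 0],
    [0, 0, 0, 0, 0, 0, 0],
  ],
  newtons=45,
)

```text
time_s: 50.05
tcp_pos: [0.626, -0.0088, 0.226]
eef_rot: [180.0, -0.3, -0.0]
contact_force: [0.1, -0.1, -5.1]
gripper_width: 0.0117
gripper_force: 45.0
```

Run:
```python
from h import *
plan((471.3,-314.3,215,-43.4)); fix(0)
c=capture("wrist"); handle(c,.2,.26)
```

```text
t 50.0 at [626.   -8.8 226. ] rpy [ 1.8e+02 -3.0e-01 -1.0e-02] w 0.0117 F [ 0.1 -0.1 -5.1]
(471.3, -314.3, 215, -43.4) | turn 7 x az 0.0689 | shift 9 x [0.0108, 0.0365, 0.0012] total [97.5, 328.3, 11.0]
fix turn [ 0.     -0.0034 -0.0001] joints [ 17.1  16.5  -7.8   0.1 -65.4  72.9]
handle [651.5  -9.   54.3  11.8   0. ] 0.2304 [ 302  196   33  138 3893]
```

Request:
apply_moves(
  targets=[
    [0, 0, 0, 0, 0, 0, 0.0689],
    [0, 0, 0, 0, 0, 0, 0.0689],
    [0, 0, 0, 0, 0, 0, 0.0689],
    [0, 0, 0, 0, 0, 0, 0.0689],
    [0, 0, 0, 0, 0, 0, 0.0689],
    [0, 0, 0, 0, 0, 0, 0.0689],
    [0, 0, 0, 0, 0, 0, 0.0689],
    [0, 0.0108, 0.0365, 0, 0, 0, 0],
    [0, 0.0108, 0.0365, 0, 0, 0, 0],
    [0, 0.0108, 0.0365, 0, 0, 0, 0],
    [0, 0.0108, 0.0365, 0, 0, 0, 0],
    [0, 0.0108, 0.0365, 0, 0, 0, 0],
    [0, 0.0108, 0.0365, 0, 0, 0, 0],
    [0, 0.0108, 0.0365, 0, 0, 0, 0],
    [0, 0.0108, 0.0365, 0, 0, 0, 0],
    [0, 0.0108, 0.0365, 0, 0, 0, 0],
    [0, 0, 0, 0, 0, 0, 0],
    [0, 0, 0, 0.02, 0, 0, 0],
    [0, 0, 0, 0, 0, 0, 0],
    [0, 0, 0, 0, 0, 0, 0],
  ],
)

```text
time_s: 51.77
tcp_pos: [0.4686, -0.3141, 0.2021]
eef_rot: [179.9, 0.2, -43.4]
contact_force: [0.4, 0.3, -2.5]
gripper_width: 0.0115
gripper_force: 45.0
```

Run:
```python
from h import *
plan((471.3,-314.3,160,-43.4)); fix(-43.4)
c=capture("wrist"); handle(c,.17,.22); rim(c,.168,.194,(.28,.68,-.5,-.13),"upper"); rim(c,.07,.088,(.28,.68,-.5,-.13),"lower");cv2.imwrite("pics/w7.png",c["frame"][:,:,::-1])
c=capture("scene"); rim(c,.17,.198,(.28,.68,-.5,-.13),"upper"); rim(c,.07,.088,(.28,.68,-.5,-.13),"lower")
```

```text
t 51.8 at [ 468.6 -314.1  202.1] rpy [ 1.799e+02  1.500e-01 -4.345e+01] w 0.0115 F [ 0.4  0.3 -2.5]
(471.3, -314.3, 160, -43.4) | turn 1 x az -0.0005 | shift 2 x [0.0011, -0.0008, 0.021] total [2.1, -1.7, 42.1]
fix turn [ 0.0012  0.0017 -0.0005] joints [-13.9  12.2 -17.    0.  -61.   60.5]
handle [ 491.6 -336.6   67.1   11.8  -43.3] 0.2062 [ 302  160   33  174 5312]
upper [ 468.8 -314.6  227.9  142.3   46.1] 23275
lower [ 527.6 -367.6  252.8   21.9   46.3] 7246
upper [ 468.1 -310.4  233.7  146.1   46.6] 716
lower [ 472.4 -310.5  254.3  176.1   46.7] 575
```

View pics/w7.png

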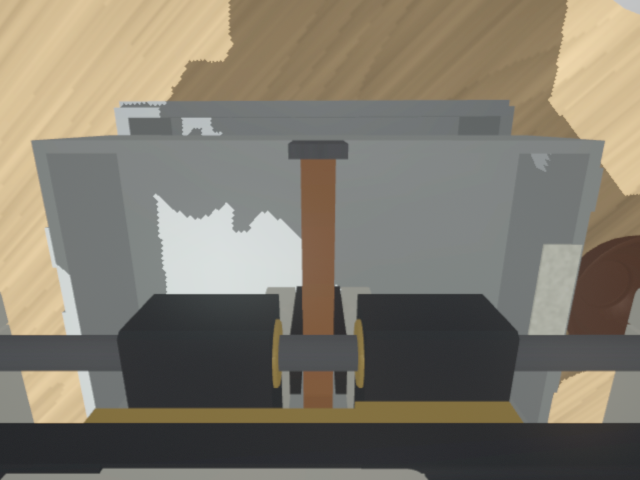

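Request:
apply_moves(
  targets=[
    [0, 0.003, -0.002, 0, 0, 0, 0],
    [0, 0, 0, 0.02, 0, 0, 0],
    [0, 0, 0, 0.018, 0, 0, 0],
    [0, 0, 0, 0, 0, 0, 0],
    [0, 0, 0, 0, 0, 0, 0],
    [0, 0, 0, 0, 0, 0, 0],
  ],
)

```text
time_s: 52.37
tcp_pos: [0.4749, -0.3154, 0.1677]
eef_rot: [-180.0, -0.2, -43.4]
contact_force: [0.4, -0.8, -1.5]
gripper_width: 0.0116
gripper_force: 45.0
```

Run:
```python
from h import *
plan((471.3,-314.3,147,-43.4)); fix(-43.4)
c=capture("scene"); cv2.imwrite("pics/s8.png",cv2.resize(c["frame"][130:260,130:290,::-1],None,fx=4,fy=4,interpolation=cv2.INTER_CUBIC))
rim(c,.128,.155,(.28,.68,-.5,-.13),"upper"); rim(c,.07,.088,(.28,.68,-.5,-.13),"lower")
```

```text
t 52.4 at [ 474.9 -315.4  167.7] rpy [-179.97   -0.22  -43.36] w 0.0116 F [ 0.4 -0.8 -1.5]
(471.3, -314.3, 147, -43.4) | turn 1 x az 0.0004 | shift 1 x [-0.0033, 0.0017, 0.0207] total [-3.3, 1.7, 20.7]
fix turn [-0.0003 -0.0024  0.0004] joints [-13.9  14.3 -19.2   0.1 -56.4  60.5]
upper [ 478.5 -306.2  249.8  146.1   46.6] 838
lower [ 472.  -311.   255.6  176.4   46.8] 578
```

View pics/s8.png

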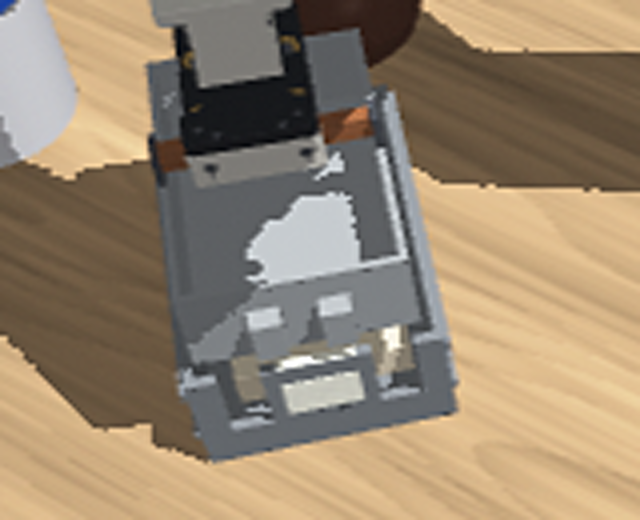

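The crop shows the upper tote just above the lower one, its label end away. The two 22 mm lugs at (265,318) and (335,303) are over the solid rim either side of the label, between the notches.

Request:
apply_moves(
  targets=[
    [0, 0, 0, 0, 0, 0, 0],
    [0, 0, 0, 0, 0, 0, 0],
    [0, 0, 0, 0, 0, 0, 0],
    [0, 0, 0, 0, 0, 0, 0],
    [0, 0, 0, 0, 0, 0, 0],
  ],
)

```text
time_s: 52.83
tcp_pos: [0.474, -0.3153, 0.1667]
eef_rot: [-180.0, -0.2, -43.4]
contact_force: [-0.1, -0.8, -2.6]
gripper_width: 0.0117
gripper_force: 45.0
```

Run:
```python
from h import *
plan((472.3,-314.6,147,-43.4))
c=capture("scene"); P=cloud(c)
# same-camera edges along tote axes: upper rim and lower rim
a=np.radians(46.6); X=P[...,0]*np.cos(a)+P[...,1]*np.sin(a); Y=-P[...,0]*np.sin(a)+P[...,1]*np.cos(a)
z0=get_state()["tcp_pos"][2]-.076+.06
for n,lo,hi in(("upper",z0-.006,z0+.006),("lower",.074,.086)):
    m=(P[...,2]>lo)&(P[...,2]<hi)&(P[...,0]>.28)&(P[...,0]<.68)&(P[...,1]>-.5)&(P[...,1]<-.13)
    print(n,m.sum(),"X",np.percentile(X[m],[.5,2,98,99.5]).round(4),"Y",np.percentile(Y[m],[.5,2,98,99.5]).round(4))
```

```text
t 52.8 at [ 474.  -315.3  166.7] rpy [-1.7997e+02 -1.6000e-01 -4.3420e+01] w 0.0117 F [-0.1 -0.8 -2.6]
(472.3, -314.6, 147, -43.4) | turn 1 x az -0.0002 | shift 1 x [-0.0017, 0.0006, 0.0197] total [-1.7, 0.6, 19.7]
upper 363 X [-0.0151 -0.0133  0.2128  0.2138] Y [-0.63   -0.6296 -0.4846 -0.4843]
lower 460 X [-0.0272 -0.0203  0.2252  0.2262] Y [-0.6438 -0.6434 -0.4693 -0.4687]
```

Request:
apply_moves(
  targets=[
    [0, 0, 0, 0.004, 0, 0, 0],
    [0, 0, 0, 0.004, 0, 0, 0],
    [0, 0, 0, 0.003, 0, 0, 0],
    [0, 0, 0, 0, 0, 0, 0],
    [0, 0, 0, 0, 0, 0, 0],
    [0, 0, 0, 0, 0, 0, 0],
  ],
)

```text
time_s: 53.38
tcp_pos: [0.474, -0.3153, 0.1554]
eef_rot: [-180.0, -0.1, -43.4]
contact_force: [1.0, -0.6, -3.0]
gripper_width: 0.012
gripper_force: 45.0
```

Request:
apply_moves(
  targets=[
    [0, 0, 0, 0.002, 0, 0, 0],
    [0, 0, 0, 0.002, 0, 0, 0],
    [0, 0, 0, 0.002, 0, 0, 0],
    [0, 0, 0, 0, 0, 0, 0],
    [0, 0, 0, 0, 0, 0, 0],
    [0, 0, 0, 0, 0, 0, 0],
  ],
)

```text
time_s: 53.88
tcp_pos: [0.4741, -0.3153, 0.1501]
eef_rot: [-180.0, -0.2, -43.4]
contact_force: [-2.7, 3.5, 5.3]
gripper_width: 0.0114
gripper_force: 45.0
```

Request:
apply_moves(
  targets=[
    [0, -0.002, 0, 0, 0, 0, 0],
    [0, 0, 0, 0, 0, 0, 0],
    [0, 0, 0, 0, 0, 0, 0],
  ],
)

```text
time_s: 54.13
tcp_pos: [0.4733, -0.3143, 0.1501]
eef_rot: [-179.9, -0.3, -43.4]
contact_force: [0.9, -0.0, 5.1]
gripper_width: 0.0121
gripper_force: 45.0
```

Request:
apply_moves(
  targets=[
    [0, 0, 0, 0.0015, 0, 0, 0],
    [0, 0, 0, 0, 0, 0, 0],
    [0, 0, 0, 0, 0, 0, 0],
  ],
)

```text
time_s: 54.38
tcp_pos: [0.4733, -0.3143, 0.1501]
eef_rot: [-180.0, -0.3, -43.4]
contact_force: [-2.6, 3.9, 16.7]
gripper_width: 0.0116
gripper_force: 45.0
```

Run:
```python
from h import *
plan((472.3,-314.6,147,-43.4)); print(get_state()["moment"].round(2))
c=capture("scene"); P=cloud(c)
a=np.radians(46.6); X=P[...,0]*np.cos(a)+P[...,1]*np.sin(a); Y=-P[...,0]*np.sin(a)+P[...,1]*np.cos(a)
for n,lo,hi in(("upper",.122,.14),("lower",.074,.086)):
    m=(P[...,2]>lo)&(P[...,2]<hi)&(P[...,0]>.28)&(P[...,0]<.68)&(P[...,1]>-.5)&(P[...,1]<-.13)
    print(n,m.sum(),"X",np.percentile(X[m],[.5,2,98,99.5]).round(4),"Y",np.percentile(Y[m],[.5,2,98,99.5]).round(4))
    if n=="upper":
        q=P[m]; A=np.c_[X[m],Y[m],np.ones(m.sum())]; k=np.linalg.lstsq(A,q[:,2],rcond=None)[0]; print("tilt deg",np.degrees(k[:2]).round(2),"z mid",(np.array([.0995,-.557,1])@k).round(4))
```

```text
t 54.4 at [ 473.3 -314.3  150.1] rpy [-179.95   -0.29  -43.37] w 0.0116 F [-2.6  3.9 16.7]
(472.3, -314.6, 147, -43.4) | turn 1 x az 0.0004 | shift 1 x [-0.0005, 0.0009, 0.0031] total [-0.5, 0.9, 3.1]
[ 1.15  1.24 -0.01]
upper 510 X [-0.0164 -0.0135  0.2135  0.215 ] Y [-0.6289 -0.6287 -0.4836 -0.4832]
tilt deg [-0.26  0.13] z mid 0.1294
lower 1597 X [-0.0214 -0.0122  0.2243  0.2265] Y [-0.6436 -0.6423 -0.4707 -0.469 ]
```

Rim at 129.4 mm means it is seated at 70 mm, with no tilt. Releasing.

Request:
apply_moves(
  targets=[
    [0, 0, 0, -0.0015, 0, 0, 0],
    [0, 0, 0, 0, 0, 0, 0],
    [0.45, 0, 0, 0, 0, 0, 0],
    [0.45, 0, 0, 0, 0, 0, 0],
    [0.45, 0, 0, 0, 0, 0, 0],
    [0.45, 0, 0, 0, 0, 0, 0],
    [0.45, 0, 0, -0.02, 0, 0, 0],
    [0.45, 0, 0, -0.04, 0, 0, 0],
    [0.45, 0, 0, -0.04, 0, 0, 0],
    [0.45, 0, 0, -0.03, 0, 0, 0],
    [0.45, 0, 0, 0, 0, 0, 0],
    [0.45, 0, 0, 0, 0, 0, 0],
  ],
)

```text
time_s: 55.43
tcp_pos: [0.4729, -0.3139, 0.2814]
eef_rot: [-179.9, -0.3, -43.4]
contact_force: [-1.2, 0.8, -0.3]
gripper_width: 0.0391
gripper_force: 0.0
```

```bash
cat >> h.py <<'E'
def stack(n="scene"):
    c=capture(n); P=cloud(c); a=np.radians(46.6); X=P[...,0]*np.cos(a)+P[...,1]*np.sin(a); Y=-P[...,0]*np.sin(a)+P[...,1]*np.cos(a)
    for k,lo,hi in(("upper",.122,.138),("lower",.074,.086)):
        m=(P[...,2]>lo)&(P[...,2]<hi)&(P[...,0]>.28)&(P[...,0]<.68)&(P[...,1]>-.5)&(P[...,1]<-.13)
        print(n,k,m.sum(),"X",np.percentile(X[m],[.5,99.5]).round(4),"Y",np.percentile(Y[m],[.5,99.5]).round(4))
        A=np.c_[X[m],Y[m],np.ones(m.sum())]; q=np.linalg.lstsq(A,P[m][:,2],rcond=None)[0]; print(" tilt",np.degrees(q[:2]).round(2),"z",(np.array([.0995,-.557,1])@q).round(4))
E
python3 - <<'E'
from h import *
stack("scene");stack("wrist")
c=capture("wrist");handle(c,.13,.17);rim(c,.122,.138,(.28,.68,-.5,-.13),"upper")
c=capture("scene");faces(c,.044,.07,(.3,.6,.28,.5),thr=100)
plan((471,447,270,-134.7))
E
```

```text
scene upper 638 X [-0.0179  0.2144] Y [-0.6282 -0.4825]
 tilt [-0.29  0.16] z 0.1292
scene lower 1898 X [-0.0223  0.2273] Y [-0.6437 -0.4691]
 tilt [0.35 0.04] z 0.0774
wrist upper 7048 X [-0.0168  0.209 ] Y [-0.6299 -0.4846]
 tilt [-0.35 -0.44] z 0.1297
wrist lower 31459 X [-0.0243  0.2142] Y [-0.6459 -0.4887]
 tilt [-0.02 -0.57] z 0.0756
handle [ 471.  -313.8   72.7   10.9  -43.8] 0.1545 [ 310  186   16  101 1108]
upper [ 470.6 -312.8  227.1  146.    46.5] 7183
face [416.7 394.1 122.3  47.1  45.8] z 0.0572 px 837 [431 272  33  48]
t 55.6 at [ 471.5 -313.5  277.9] rpy [ 1.7996e+02  1.0000e-02 -4.3430e+01] w 0.0396 F [ 0.4 -0.4  0.4]
(471, 447, 270, -134.7) | turn 14 x az 0.0724 | shift 20 x [-0.027, 0.0268, 0.0004] total [-540.2, 535.3, 7.9]
```

Request:
apply_moves(
  targets=[
    [0.45, 0, 0, 0, 0, 0, 0.0725],
    [0.45, 0, 0, 0, 0, 0, 0.0725],
    [0.45, 0, 0, 0, 0, 0, 0.0725],
    [0.45, 0, 0, 0, 0, 0, 0.0725],
    [0.45, 0, 0, 0, 0, 0, 0.0725],
    [0.45, 0, 0, 0, 0, 0, 0.0725],
    [0.45, 0, 0, 0, 0, 0, 0.0725],
    [0.45, 0, 0, 0, 0, 0, 0.0725],
    [0.45, 0, 0, 0, 0, 0, 0.0725],
    [0.45, 0, 0, 0, 0, 0, 0.0725],
    [0.45, 0, 0, 0, 0, 0, 0.0725],
    [0.45, 0, 0, 0, 0, 0, 0.0725],
    [0.45, 0, 0, 0, 0, 0, 0.0725],
    [0.45, 0, 0, 0, 0, 0, 0.0725],
  ],
)

```text
time_s: 56.8
tcp_pos: [0.4717, -0.3136, 0.278]
eef_rot: [-180.0, -0.0, -135.1]
contact_force: [0.2, -0.5, -0.2]
gripper_width: 0.0391
gripper_force: 0.0
```

Request:
apply_moves(
  targets=[
    [0.45, -0.025, 0.0297, 0, 0, 0, 0],
    [0.45, -0.025, 0.0297, 0, 0, 0, 0],
    [0.45, -0.025, 0.0297, 0, 0, 0, 0],
    [0.45, -0.025, 0.0297, 0, 0, 0, 0],
    [0.45, -0.025, 0.0297, 0, 0, 0, 0],
    [0.45, -0.025, 0.0297, 0, 0, 0, 0],
    [0.45, -0.025, 0.0297, 0, 0, 0, 0],
    [0.45, -0.025, 0.0297, 0, 0, 0, 0],
    [0.45, -0.025, 0.0297, 0, 0, 0, 0],
    [0.45, -0.025, 0.0297, 0, 0, 0, 0],
    [0.45, -0.025, 0.0297, 0, 0, 0, 0],
    [0.45, -0.025, 0.0297, 0, 0, 0, 0],
    [0.45, -0.025, 0.0297, 0, 0, 0, 0],
    [0.45, -0.025, 0.0297, 0, 0, 0, 0],
    [0.45, -0.025, 0.0297, 0, 0, 0, 0],
    [0.7, -0.025, 0.0297, 0, 0, 0, 0],
    [0.7, -0.025, 0.0297, 0, 0, 0, 0],
    [0.7, -0.025, 0.0297, 0, 0, 0, 0],
    [0.75, 0, 0, 0, 0, 0, 0],
    [0.75, 0, 0, 0, 0, 0, 0],
  ],
)

```text
time_s: 58.47
tcp_pos: [0.4087, 0.3837, 0.2761]
eef_rot: [-179.8, -0.2, -134.6]
contact_force: [-0.1, 0.3, 1.2]
gripper_width: 0.064
gripper_force: 0.0
```

Request:
apply_moves(
  targets=[
    [0.75, 0, 0, 0.03, 0, 0, 0],
    [0.75, 0, 0, 0.03, 0, 0, 0],
    [0.75, 0, 0, 0, 0, 0, 0],
    [0.75, 0, 0, 0, 0, 0, 0],
    [0.75, 0, 0, 0, 0, 0, 0],
  ],
)

```text
time_s: 58.88
tcp_pos: [0.4104, 0.382, 0.2197]
eef_rot: [-179.8, 0.1, -134.8]
contact_force: [0.1, 1.1, 1.4]
gripper_width: 0.0658
gripper_force: 0.0
```

Run:
```python
from h import *
plan((408.9,382.8,50,-134.7)); fix(-134.7)
c=capture("wrist"); faces(c,.044,.07,(.3,.6,.28,.5),thr=1000)
stack("top")
```

```text
t 58.9 at [410.4 382.  219.7] rpy [-1.7983e+02  8.0000e-02 -1.3477e+02] w 0.0658 F [0.1 1.1 1.4]
(408.9, 382.8, 50, -134.7) | turn 1 x az -0.0008 | shift 5 x [0.0001, 0.0003, 0.0339] total [0.5, 1.6, 169.7]
fix turn [-0.0019  0.0009 -0.0008] joints [  63.1   10.9  -16.3    0.2  -62.8 -108. ]
face [415.9 390.9 120.8  44.1  45.3] z 0.0564 px 7801 [293 159  58 146]
top upper 1451 X [-0.0151  0.2117] Y [-0.633  -0.4858]
 tilt [-0.04  0.19] z 0.1295
top lower 4181 X [-0.0234  0.2237] Y [-0.6402 -0.473 ]
 tilt [0.08 0.54] z 0.0767
```

Request:
apply_moves(
  targets=[
    [0.75, 0, 0.001, 0.04, 0, 0, 0],
    [0.75, 0, 0, 0.04, 0, 0, 0],
    [0.75, 0, 0, 0.04, 0, 0, 0],
    [0.75, 0, 0, 0.03, 0, 0, 0],
    [0.75, 0, 0, 0.0195, 0, 0, 0],
    [0.75, 0, 0, 0, 0, 0, 0],
    [0.3, 0, 0, 0, 0, 0, 0],
    [0.3, 0, 0, 0, 0, 0, 0],
    [0.3, 0, 0, 0, 0, 0, 0],
    [0.3, 0, 0, 0, 0, 0, 0],
    [0.3, 0, 0, 0, 0, 0, 0],
    [0.3, 0, 0, 0, 0, 0, 0],
    [0.3, 0, 0, 0, 0, 0, 0],
    [0.3, 0, 0, 0, 0, 0, 0],
  ],
  newtons=50,
)

```text
time_s: 60.15
tcp_pos: [0.4099, 0.3839, 0.0509]
eef_rot: [-179.9, 0.2, -134.7]
contact_force: [-2.0, -1.1, 8.7]
gripper_width: 0.0436
gripper_force: 50.0
```

Request:
apply_moves(
  targets=[
    [0.3, 0, 0, -0.003, 0, 0, 0],
    [0.3, 0, 0, -0.002, 0, 0, 0],
    [0.3, 0.02, 0, 0, 0, 0, 0],
    [0.3, 0.025, 0, 0, 0, 0, 0],
    [0.3, 0.025, 0, 0, 0, 0, 0],
    [0.3, 0, 0, 0, 0, 0, 0],
    [0.3, 0, 0, -0.03, 0, 0, 0],
    [0.3, 0, 0, -0.04, 0, 0, 0],
    [0.3, 0, 0, -0.04, 0, 0, 0],
    [0.3, 0, 0, -0.04, 0, 0, 0],
    [0.3, 0, 0, -0.04, 0, 0, 0],
    [0.3, 0, 0, 0, 0, 0, 0],
    [0.3, 0, 0, 0, 0, 0, 0],
  ],
)

```text
time_s: 61.23
tcp_pos: [0.3599, 0.3339, 0.2461]
eef_rot: [-180.0, 0.3, -134.8]
contact_force: [-0.5, 0.7, -7.0]
gripper_width: 0.0436
gripper_force: 50.0
```

Run:
```python
from h import *
c=capture("wrist"); faces(c,.22,.29,thr=1000)
a=np.radians(46.6);f=lambda X,Y:(1000*(X*np.cos(a)-Y*np.sin(a)),1000*(X*np.sin(a)+Y*np.cos(a)))
# bar centre lies 12 mm toward -tool x of TCP; tool x at yaw -43.4 = -tote Y (frame Y) direction
for s in(+.057,-.057):
    x,y=f(.0975+s,-.558-.012); plan((x,y,235,-43.4)); 
s=get_state(); print(s["joints"].round(1))
```

```text
face [341.6 315.9  76.6  51.5 -45.3] z 0.2515 px 20087 [215 190 206 145]
face [377.  351.2  44.2  19.5 -45.2] z 0.2515 px 3988 [263 371 110  37]
t 61.3 at [359.1 332.8 243.8] rpy [-1.7993e+02  4.0000e-02 -1.3480e+02] w 0.0437 F [ 0.1 -0.7 -5.3]
(np.float64(520.3025828727397), np.float64(-279.38409449350536), 235, -43.4) | turn 14 x az -0.0725 | shift 16 x [0.0336, 0.0209, 0.0005] total [537.8, 334.0, 8.8]
t 61.3 at [359.1 332.8 243.8] rpy [-1.7993e+02  4.0000e-02 -1.3480e+02] w 0.0437 F [ 0.1 -0.7 -5.3]
(np.float64(441.9746066410355), np.float64(-362.21360698419664), 235, -43.4) | turn 14 x az -0.0725 | shift 18 x [0.0299, 0.0249, 0.0005] total [537.8, 448.0, 8.8]
[ 6.590e+01  2.900e+00 -2.230e+01  1.000e-01 -6.480e+01 -1.108e+02]
```

Request:
apply_moves(
  targets=[
    [0.3, 0, 0, 0, 0, 0, -0.0725],
    [0.3, 0, 0, 0, 0, 0, -0.0725],
    [0.3, 0, 0, 0, 0, 0, -0.0725],
    [0.3, 0, 0, 0, 0, 0, -0.0725],
    [0.3, 0, 0, 0, 0, 0, -0.0725],
    [0.3, 0, 0, 0, 0, 0, -0.0725],
    [0.3, 0, 0, 0, 0, 0, -0.0725],
    [0.3, 0, 0, 0, 0, 0, -0.0725],
    [0.3, 0, 0, 0, 0, 0, -0.0725],
    [0.3, 0, 0, 0, 0, 0, -0.0725],
    [0.3, 0, 0, 0, 0, 0, -0.0725],
    [0.3, 0, 0, 0, 0, 0, -0.0725],
    [0.3, 0, 0, 0, 0, 0, -0.0725],
    [0.3, 0, 0, 0, 0, 0, -0.0725],
  ],
)

```text
time_s: 62.45
tcp_pos: [0.3588, 0.3319, 0.2411]
eef_rot: [179.7, -0.2, -43.1]
contact_force: [0.2, 0.7, -5.2]
gripper_width: 0.0438
gripper_force: 50.0
```

Request:
apply_moves(
  targets=[
    [0.3, 0.0336, 0.0209, 0, 0, 0, 0],
    [0.3, 0.0336, 0.0209, 0, 0, 0, 0],
    [0.3, 0.0336, 0.0209, 0, 0, 0, 0],
    [0.3, 0.0336, 0.0209, 0, 0, 0, 0],
    [0.3, 0.0336, 0.0209, 0, 0, 0, 0],
    [0.3, 0.0336, 0.0209, 0, 0, 0, 0],
    [0.3, 0.0336, 0.0209, 0, 0, 0, 0],
    [0.3, 0.0336, 0.0209, 0, 0, 0, 0],
    [0.3, 0.0336, 0.0209, 0, 0, 0, 0],
    [0.3, 0.0336, 0.0209, 0, 0, 0, 0],
    [0.3, 0.0336, 0.0209, 0, 0, 0, 0],
    [0.3, 0.0336, 0.0209, 0, 0, 0, 0],
    [0.3, 0.0336, 0.0209, 0, 0, 0, 0],
    [0.3, 0.0336, 0.0209, 0, 0, 0, 0],
    [0.3, 0.0336, 0.0209, 0, 0, 0, 0],
    [0.3, 0.0336, 0.0209, 0, 0, 0, 0],
    [0.3, 0, 0, 0, 0, 0, 0],
    [0.3, 0, 0, 0, 0, 0, 0],
    [0.3, 0, 0, 0, 0, 0, 0],
    [0.3, 0, 0, 0, 0, 0, 0],
  ],
)

```text
time_s: 64.12
tcp_pos: [0.5195, -0.2783, 0.2435]
eef_rot: [180.0, 0.0, -43.4]
contact_force: [0.4, -0.1, -4.7]
gripper_width: 0.0434
gripper_force: 50.0
```

Run:
```python
from h import *
plan((520.3,-279.4,190,-43.4)); fix(-43.4)
c=capture("wrist"); faces(c,.21,.28,thr=1000); cv2.imwrite("pics/w9.png",c["frame"][:,:,::-1]); stack("wrist")
P=cloud(c);h=cv2.cvtColor(c["frame"],cv2.COLOR_RGB2HSV); m=(h[...,0]<15)&(h[...,1]>110)&(P[...,2]>.145)&(P[...,2]<.16)&(P[...,0]>.35)&(P[...,0]<.6); print(m.sum(),rect(P[m][:,:2]).round(1))
c=capture("scene"); faces(c,.21,.28,(.4,.65,-.4,-.18),thr=100)
```

```text
t 64.1 at [ 519.5 -278.3  243.5] rpy [ 1.7996e+02  1.0000e-02 -4.3390e+01] w 0.0434 F [ 0.4 -0.1 -4.7]
(520.3, -279.4, 190, -43.4) | turn 1 x az 0.0001 | shift 2 x [0.0007, 0.0001, 0.0268] total [1.4, 0.2, 53.5]
fix turn [0.0004 0.0001 0.0001] joints [ -9.2  12.6 -10.7   0.  -66.7  55.8]
face [ 541.4 -291.    63.9   51.2   46.6] z 0.2491 px 18778 [215 188 165 147]
face [ 505.4 -308.3   12.5    7.8   79.8] z 0.2488 px 1495 [378 287  43  48]
face [ 500.8 -261.4   44.1   19.5   46.6] z 0.249 px 3986 [263 371 110  37]
wrist upper 7232 X [-0.0168  0.209 ] Y [-0.6301 -0.5295]
 tilt [-0.12  0.65] z 0.1305
wrist lower 23169 X [-0.0272  0.2197] Y [-0.6457 -0.5059]
 tilt [-0.12 -1.34] z 0.0753
2892 [ 488.1 -328.9   88.1   12.3  -43.4]
face [ 519.  -257.6  124.3   51.4  -28.1] z 0.2326 px 603 [170 145  52  33]
```

View pics/w9.png

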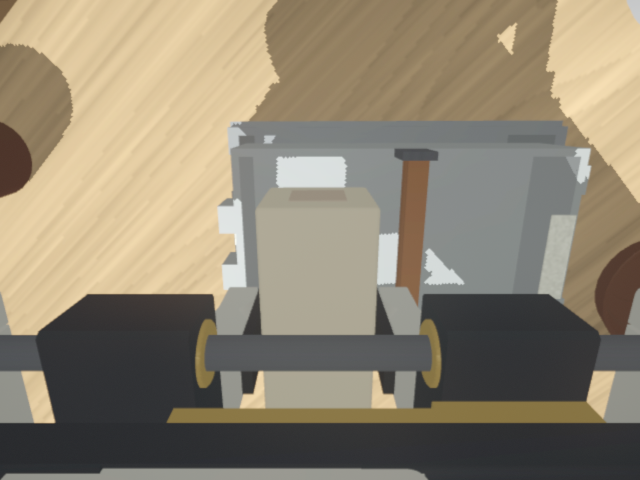

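The wrist view shows the sample at (260–378, 190+) between the end wall at column 245 and the handle at (412,225). It is clear on both sides, so I lower it.

Request:
apply_moves(
  targets=[
    [0.3, 0, 0, 0.035, 0, 0, 0],
    [0.3, 0, 0, 0.035, 0, 0, 0],
    [0.3, 0, 0, 0.02, 0, 0, 0],
    [0.3, 0, 0, 0.015, 0, 0, 0],
    [0.3, 0, 0, 0.01, 0, 0, 0],
    [0.3, 0, 0, 0.008, 0, 0, 0],
    [0.3, 0, 0, 0.003, 0, 0, 0],
    [0.3, 0, 0, 0, 0, 0, 0],
    [0.3, 0, 0, 0, 0, 0, 0],
    [0.3, 0, 0, 0, 0, 0, 0],
  ],
)

```text
time_s: 65.1
tcp_pos: [0.5212, -0.2795, 0.1201]
eef_rot: [-179.9, -0.2, -43.4]
contact_force: [0.1, 0.1, -5.1]
gripper_width: 0.0433
gripper_force: 50.0
```

Request:
apply_moves(
  targets=[
    [0.3, 0, 0, 0.003, 0, 0, 0],
    [0.3, 0, 0, 0.002, 0, 0, 0],
    [0.3, 0, 0, 0, 0, 0, 0],
    [0.3, 0, 0, 0, 0, 0, 0],
  ],
)

```text
time_s: 65.43
tcp_pos: [0.5204, -0.2794, 0.1139]
eef_rot: [-180.0, -0.1, -43.4]
contact_force: [-0.2, -0.1, -4.7]
gripper_width: 0.0436
gripper_force: 50.0
```

Request:
apply_moves(
  targets=[
    [0.3, 0, 0, 0.0015, 0, 0, 0],
    [0.3, 0, 0, 0, 0, 0, 0],
    [0.3, 0, 0, 0, 0, 0, 0],
  ],
)

```text
time_s: 65.68
tcp_pos: [0.5209, -0.2796, 0.113]
eef_rot: [-180.0, -0.2, -43.4]
contact_force: [-0.2, -0.8, 0.8]
gripper_width: 0.0437
gripper_force: 50.0
```

Contact with the floor. Release gently and rise.

Request:
apply_moves(
  targets=[
    [0.58, 0, 0, 0, 0, 0, 0],
    [0.58, 0, 0, 0, 0, 0, 0],
    [0.58, 0, 0, 0, 0, 0, 0],
    [0.58, 0, 0, 0, 0, 0, 0],
    [0.58, 0, 0, -0.01, 0, 0, 0],
    [0.58, 0, 0, -0.02, 0, 0, 0],
    [0.58, 0, 0, -0.04, 0, 0, 0],
    [0.58, 0, 0, -0.04, 0, 0, 0],
    [0.58, 0, 0, -0.04, 0, 0, 0],
    [0.58, -0.04, 0, 0, 0, 0, 0],
    [0.58, -0.04, 0, 0, 0, 0, 0],
    [0.58, -0.04, 0, 0, 0, 0, 0],
    [0.58, -0.04, 0, 0, 0, 0, 0],
    [0.58, -0.04, 0, 0, 0, 0, 0],
    [0.58, 0, 0, 0, 0, 0, 0],
    [0.58, 0, 0, 0, 0, 0, 0],
    [0.58, 0, 0, 0, 0, 0, 0],
  ],
)

```text
time_s: 67.1
tcp_pos: [0.3754, -0.1415, 0.2632]
eef_rot: [-179.9, -0.2, -43.3]
contact_force: [-0.2, 0.4, 0.5]
gripper_width: 0.0507
gripper_force: 0.0
```

Run:
```python
from h import *
stack("scene");stack("top"); c=capture("scene")
faces(c,.108,.122,(.3,.65,-.5,-.15),thr=100); bars(c)
cv2.imwrite("pics/s10.png",c["frame"][:,:,::-1])
```

```text
scene upper 665 X [-0.0168  0.2143] Y [-0.6282 -0.4825]
 tilt [-0.41  0.29] z 0.1293
scene lower 1388 X [-0.0227  0.2272] Y [-0.6439 -0.469 ]
 tilt [0.53 0.07] z 0.0781
top upper 1125 X [-0.0145  0.2118] Y [-0.633  -0.4859]
 tilt [-0.18  0.31] z 0.1294
top lower 2660 X [-0.01    0.2267] Y [-0.6427 -0.4732]
 tilt [0.61 0.24] z 0.0769
face [ 513.6 -269.4  119.7   51.4  -43.2] z 0.1182 px 671 [179 183  48  23]
face [ 554.  -223.   144.8   23.   -42.1] z 0.1132 px 293 [177 201  58  17]
[591 158  49  19 226] [-1128.9   827.5   223.7    38.9   -89.9] ztop -0.5826
[628 179  12  34 197] [-982.6  936.2  223.1   49.3    8.3] ztop -0.5815
[178 183  49  25 782] [ 516.8 -266.4  118.9   52.9  -43.1] ztop 0.1191
```

View pics/s10.png

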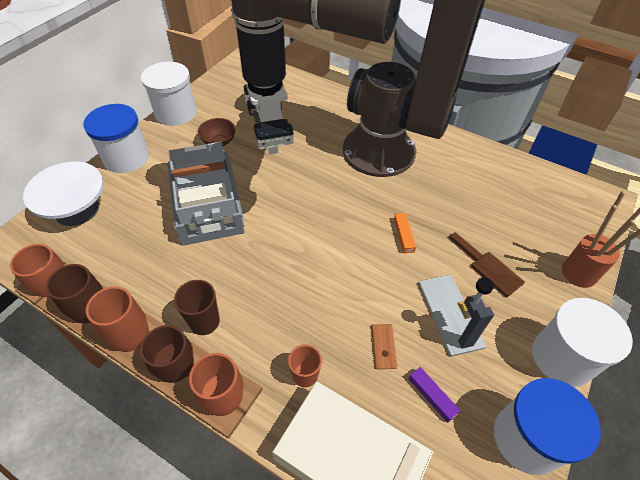

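The final view shows the upper tote stacked level on the lower one at (205,195), with the sample flat inside it at (203,193). The gauge is empty, and the pots and rib are where they started.

```bash
python3 -c "
from plant import *
print(close_job())"
```

```text
the job is handed in; nothing more can be done
None
```

I handed the job in at about 67 s: the wide bar gauged at 44 mm and lies flat in the upper tote. The three narrow bars are in the lower tote, and the upper tote is turned half a turn and sits level on its rim.

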